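Load the washed labware into the drying cabinet

TASK

Put the washed labware away to dry: swing the drying cabinet's door wide open by its handle, pull the tray right out, and put every piece of labware that stands on the bench in front of the cabinet into the tray, side by side on its floor. Then push the tray fully home and shut the door completely. Leave the two bottles and the pipette-tip box alone.

Things in the scene. Friction and masses are not known exactly. Their poses are not given: they have to be found in the camera images.
- cabinet_front (a point): Middle of the front edge of the roof of a low white bench-top drying cabinet, fixed, 260 deep, 280 wide, 150 mm high. x points from the cabinet's front to its back, y to the left, z up. The front faces the robot, turned up to 0.12 rad either way. The roof's top is 150 and its underside 140 mm above the bench.
- door (a joint): Hinge of the cabinet door, rad: 0 shut, grows as it opens, stop at 1.9; starts shut or up to 0.12 ajar. It stays where it is left (light friction, under 2 N at the handle). The door covers the whole front, is dished, 62 mm deep from the cabinet's front face to its outer face, 280 wide, top 148 mm above the bench. It swings towards the robot and to the robot's left.
- door_hinge (a point): A point on the door's upright hinge axis at the cabinet's front left (+y) edge, 135 mm above the bench. Its axes turn with the door: x from the outer face inwards, y from the free edge towards the hinge, z up. Opening turns the door clockwise seen from above.
- door_handle (a point): Grip point of the door's handle, an upright steel bar 12 mm thick, 35 mm in front of the outer face and near the free edge: door x -97, y -235 mm from the hinge axis. The point is on the bar's axis, 135 mm above the bench; the bar's top is at 158 mm and it stands free all round above 106 mm, so it can be pinched from above at any yaw. Axes as door_hinge.
- tray (a joint): Travel of the pull-out tray, m: 0 fully home, 0.20 right out (stop). Slides towards the robot along the tray's own -x; about 2 N; stays where it is left.
- tray_handle (a point): Middle of the tray's handle: a level steel bar 10 mm thick and 110 mm long (along the tray's y), 45 mm in front of the tray's front panel, 125 mm above the bench, 25 mm below the cabinet's top. Can be pinched from above, with one finger between bar and panel. Behind the shut door when the tray is home. Axes as tray_floor.
- tray_floor (a point): Centre of the aluminium tray's inner floor, 19 mm above the bench; moves with the tray. x points into the cabinet, y to the left, z up. Inside 217 long (x) and 240 wide (y); side and back walls 5 thick, 45 high above the floor; front panel 8 thick, 74 high. With the tray right out, the part from x -108 to +83 mm lies in the open, clear of the roof.
- beaker_mid (a point): White plastic beaker, open top, outer diameter 56, 78 high, wall 4. The point is its centre, half-way up (39 above its foot); z up when it stands as it does at the start. About 70 g. Three or four of the five pieces of labware are present in a run; the absent ones have no reading.
- flask_mid (a point): White plastic conical flask, 90 high: foot diameter 66 up to 10 high, narrowing to a neck of diameter 26 between 58 and 84 high, rim 32 at the top; closed top. The point is on its axis half-way up (45 above its foot); z up when it stands as it does at the start. About 100 g.
- mortar_mid (a point): Squat white ceramic mortar, round, outer diameter 64, 46 high, thick wall (7), open top. The point is its centre half-way up (23 above its foot); z up when it stands as it does at the start. About 200 g.
- dish_mid (a point): Steel staining dish, an open rectangular box 80 long (its x) by 54 wide (its y) by 42 high, walls 4. The point is its centre half-way up (21 above its foot); z up when it stands as it does at the start. About 120 g.
- rack_mid (a point): White plastic test-tube rack, 80 long (its x) by 44 wide (its y) by 60 high, six round holes in its top. The point is its centre half-way up (30 above its foot); z up when it stands as it does at the start. About 130 g.
- reagent: Amber reagent bottle, diameter 68, 150 high, on the bench at the right of the cabinet; origin under its centre. Leave alone.
- wash_bottle: White wash bottle, diameter 66, 170 high, on the bench far to the left; origin under its centre. Leave alone.
- tip_box: Grey pipette-tip box 100 x 70 x 50 high, on the bench to the left of the cabinet; origin under its centre. Leave alone.

How it is judged:
By the outcome, as a careful person would: the job done as asked, in the order asked, and still so for the second after the job is handed in, with the robot touching nothing.
Of beaker, flask, mortar, dish, rack only 3 to 4 are there at a start; the rules pass over those that are not, and their reading is None.
At some moment in a run one of beaker, flask, mortar, dish, rack may be knocked a few centimetres aside while the robot is not near it.
Once in a run the grip may slacken for a moment while it holds something.
It also fails if it takes over 208 s, if anything falls off the work surface, if the arm or the gripper's body presses on something with over 40 N, if the wrist force passes 120 N, or if a joint passes its speed limit or range.

ROBOT

A 6-joint arm with a two-finger parallel gripper is mounted at the origin on the work surface. World frame = base frame: x ahead of the robot, y to its left, z up, the work surface at z = 0. Lengths are in mm, angles in rad, forces in N, time in s.
With the tool pointing down it reaches from about 350 to 975 mm from the base axis. Payload 7.1 kg.
Tool frame: the origin (TCP) lies on the mounting face of the last link; the fingertips stand 182 mm ahead of it and the grasp point (between the pads) lies 163 mm ahead of it; z points along the fingers, y is the direction in which the jaws open and shut (so a half turn about z gives the same grasp; the last joint's range is limited). The gripper opens to 88 mm and grips with 3 to 60 N. Pads are 20 mm wide; open, the fingers measure 115 mm over their backs; the gripper's body (75 mm by 178 mm) begins 61 mm behind the grasp point.
Start: joints at [-1.211, 0.423, 1.63, -0, 1.089, -0.019], TCP at [231.145, -580.671, 404.675] pointing down, gripper open.
Joint ranges: [-3, 3], [-0.9, 2.11], [0.09, 2.58], [-1.31, 4.45], [0.11, 2.69], [-2.54, 2.54]. Speed limits (rad/s): [2.39, 2.39, 3.01, 3.14, 3.14, 3.14].

INTERFACE

Orientations are given as a rotation vector (axis times angle).
In Python, from workcell import ctrl, optics, nets gives the robot as it stands.
- The arm moves only by the tool send_rows, never from a script. Its argument "rows" is a list of rows, each an object with "offset": the shift along the tool's x, y, z in m, a list of three; "twist": the turn, a rotation vector about the tool's x, y, z in degrees, a list of three. A call has exactly 5 rows; each row shifts and turns the pose as measured when the row begins, along the tool's axes as they then stand; what a row does not reach is not made up. A row lasts 1/12 s, in which the tool goes at most 41.7 mm and 7.16 degrees, less where a joint would pass 70% of its speed; a pose out of reach is approached as far as the arm can. A call is refused whole if a number of a shift passes 0.0417 or a number of a turn 7.16, either way. A call with a gripper value outside its range is refused whole. "gripper" is the finger opening in m, from 0 to 0.0878, set as the call begins (left out, the last holds). The fingers move at their own pace and stop on an object; the grip force is fixed at half the most. Time passes only in rows, so rows that do not move let the fingers close, or fill a call up. It gives the time, the measured TCP pose, the force and the opening at its end, in the units of the state.
- ctrl.get_obs(): the state, without advancing time (a new reading comes with each control period).
- optics.get_image(name): name is "scene" or "top"; returns (picture, depth): 480x640x3 uint8, blue, green, red; 480x640 float32, mm along the optical axis (not along the pixel's ray), 0 where there is no reading.
- optics.camera_info(name): a dict with "K" (3x3 intrinsics, pixels), "pose" (4x4, takes a point from camera to world coordinates). Camera axes: x right, y down, z forward; pixel columns grow to the right and rows downward; lengths in mm; the calibration is good to about 2 mm. A picture is of the moment at which its call begins. camera_info takes no time and is no camera call.
- ctrl.close_job(): hands the job in, once; it reports no verdict.
Trained networks look in the newest picture that a camera, given by its name, has taken for a name from the list of things; names that differ only in an ending like _2 or _b are one class to them, and where a whole thing is asked for, a point or a joint stands for the part that bears it (a point fixed in the world has none). Each returns a list of dicts, best first, with "conf" (0 to 1); they miss things now and then, are a little off and sometimes report something else, mostly with a low value. They report only what shows in the picture. A call takes as long as a camera call.
- nets.spot_in(camera, label): "extent" ([left, top, right, bottom] in pixels, round what is visible of it).
- nets.spot_point(camera, label): "position" ([column, row] in pixels: a listed point, or the origin of a listed thing).
The state is a dict: "t": time; "qpos": joint angles; "qvel": joint speeds; "joint_torque": joint torques, N m; "ee_pos": TCP position; "orientation": TCP orientation; "ft_force": force on the tool from outside, world axes, zero at the start; "moment": the same for the moment, N m; "width": finger opening in mm.
Only numpy, scipy, OpenCV 4.12 (cv2) and the standard library are available. Lean on these libraries where they do the work, as an engineer would, in place of code of your own. Each camera call takes 0.05 s, during which the arm holds its last target. There are 200 camera calls.

## Working session

There is one attempt and no reset: what is moved stays moved. The work goes in short steps, Python scripts to look and compute and a tool call to move; the robot and the scene stay as the last step left them, time stands still between calls to the robot, and variables do not carry over. Pictures are saved under pics/ and viewed, about 12 in all and at most 16, crops included, and the job is handed in when it is done.

Besides the shell and the picture viewer there is one more tool, called after ">>>" as a command line: name --argument value ..., lists and objects as JSON in quotes. send_rows: Moves the arm, as the interface text tells. Its arguments: {"type":"object","properties":{"rows":{"type":"array"},"gripper":{"type":"number"}},"required":["rows"]}

```bash
mkdir -p pics; cat > h.py <<'E'
import numpy as np, cv2, sys
from workcell import ctrl, optics, nets
from scipy.spatial.transform import Rotation as R
def obs():
    o=ctrl.get_obs(); print('t',round(o['t'],2),'tcp',np.round(o['ee_pos'],1),'rv',np.round(o['orientation'],3),'F',np.round(o['ft_force'],1),'w',round(o['width'],1),'q',np.round(o['qpos'],2)); return o
def cam(n):
    c=optics.camera_info(n); return np.array(c['K']),np.array(c['pose'])
def dep(n,D,uv):
    K,P=cam(n); u,v=int(round(uv[0])),int(round(uv[1])); w=D[max(v-2,0):v+3,max(u-2,0):u+3]; w=w[w>0]
    if len(w)==0: return None
    return pix(n,uv,np.median(w))
def pix(n,uv,z):
    K,P=cam(n); p=np.linalg.inv(K)@np.array([uv[0],uv[1],1])*z; return (P@np.r_[p,1])[:3]
def ray(n,uv):
    K,P=cam(n); d=P[:3,:3]@np.linalg.inv(K)@np.array([uv[0],uv[1],1]); return P[:3,3],d/np.linalg.norm(d)
def atz(n,uv,z):
    o,d=ray(n,uv); return o+d*(z-o[2])/d[2]
def tri(a,ua,b,ub):
    o1,d1=ray(a,ua); o2,d2=ray(b,ub); A=np.c_[d1,-d2]; s=np.linalg.lstsq(A,o2-o1,rcond=None)[0]
    p,q=o1+s[0]*d1,o2+s[1]*d2; return (p+q)/2,np.linalg.norm(p-q)
def cloud(n,D):
    K,P=cam(n); v,u=np.mgrid[:480,:640]; p=np.stack([(u-K[0,2])/K[0,0]*D,(v-K[1,2])/K[1,1]*D,D],-1)
    return p@P[:3,:3].T+P[:3,3]
E
cat > a.py <<'E'
from h import *
o=obs()
for n in ('scene','top'):
    im,D=optics.get_image(n); cv2.imwrite(f'pics/{n}0.png',im); np.save(f'{n}0.npy',D)
    print(n,np.round(cam(n)[1],2).tolist(),cam(n)[0][0,0])
L=['cabinet_front','door_handle','door_hinge','beaker_mid','flask_mid','mortar_mid','dish_mid','rack_mid','reagent','wash_bottle','tip_box']
for l in L:
    r={n:nets.spot_point(n,l)[:2] for n in ('scene','top')}
    print(l,[(n,[(np.round(x['position']).tolist(),round(x['conf'],2)) for x in r[n]]) for n in r], end=' ')
    if r['scene'] and r['top']:
        p,e=tri('scene',r['scene'][0]['position'],'top',r['top'][0]['position']); print(np.round(p),round(e,1))
    else: print()
E
python3 a.py; python3 -c "
import cv2,numpy as np
a=cv2.imread('pics/scene0.png');b=cv2.imread('pics/top0.png')
cv2.imwrite('pics/both.png',cv2.resize(np.vstack([a,b]),None,fx=.625,fy=.625))"
```

```text
t 0.0 tcp [ 231.1 -580.4  403.9] rv [-3.084 -0.591  0.   ] F [-0.2 -0.2 -0.4] w 87.7 q [-1.21  0.42  1.63 -0.    1.09 -0.02]
scene [[0.72, 0.6, -0.35, 1050.63], [0.7, -0.63, 0.35, -422.21], [-0.01, -0.5, -0.87, 1221.53], [0.0, 0.0, 0.0, 1.0]] 467.59156576638225
top [[0.01, -1.0, 0.09, 486.48], [-1.0, -0.01, 0.0, 31.86], [-0.0, -0.09, -1.0, 1345.38], [0.0, 0.0, 0.0, 1.0]] 461.6450892746203
cabinet_front [('scene', [([354.0, 241.0], 0.76), ([423.0, 169.0], 0.52)]), ('top', [([307.0, 209.0], 0.73), ([440.0, 307.0], 0.37)])] [683.  57. 159.] 1.3
door_handle [('scene', [([298.0, 244.0], 0.69)]), ('top', [])] 
door_hinge [('scene', [([393.0, 218.0], 0.65), ([194.0, 297.0], 0.29)]), ('top', [([257.0, 207.0], 0.97)])] [697. 197. 123.] 12.7
beaker_mid [('scene', []), ('top', [])] 
flask_mid [('scene', [([168.0, 353.0], 0.6), ([222.0, 328.0], 0.41)]), ('top', [([495.0, 278.0], 0.81)])] [ 515. -467.   42.] 12.8
mortar_mid [('scene', [([191.0, 296.0], 0.93)]), ('top', [([440.0, 307.0], 0.57)])] [ 427. -322.   19.] 1.3
dish_mid [('scene', [([235.0, 265.0], 0.87)]), ('top', [([390.0, 304.0], 0.84)])] [ 438. -177.   21.] 6.4
rack_mid [('scene', [([221.0, 328.0], 0.74)]), ('top', [([438.0, 265.0], 0.92)])] [ 548. -323.   -1.] 1.2
reagent [('scene', [([286.0, 360.0], 0.94)]), ('top', [([415.0, 197.0], 0.94)])] [ 745. -259.   10.] 5.2
wash_bottle [('scene', [([399.0, 132.0], 0.93), ([194.0, 296.0], 0.66)]), ('top', [([134.0, 298.0], 0.65)])] [445. 562.  -6.] 5.8
tip_box [('scene', [([426.0, 167.0], 0.91)]), ('top', [([158.0, 240.0], 0.94)])] [611. 495.   3.] 2.4
```

View pics/both.png

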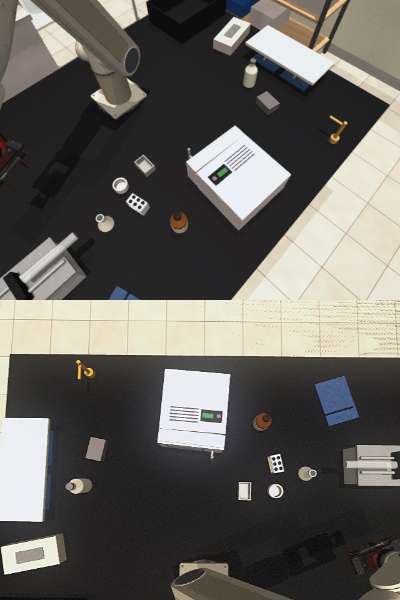

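```bash
cat > b.py <<'E'
from h import *
D=np.load('top0.npy'); C=cloud('top',D)
X,Y,Z=C[...,0],C[...,1],C[...,2]
def rect(m,name):
    m=cv2.morphologyEx(m.astype(np.uint8),cv2.MORPH_OPEN,np.ones((2,2)))
    n,l,s,c=cv2.connectedComponentsWithStats(m)
    for i in range(1,n):
        if s[i,4]<25: continue
        P=C[l==i]; r=cv2.minAreaRect(P[:,:2].astype(np.float32)); print(name,s[i,4],'c',np.round(r[0],1),'sz',np.round(r[1],1),'ang',round(r[2],1),'z',np.round(np.percentile(P[:,2],[5,50,95])))
reg=(X>350)&(X<1000)&(Y>-150)&(Y<400)
print('table z',np.median(Z[(X>350)&(X<900)&(Y>-550)&(Y<400)&(Z<15)&(Z>-15)]))
rect(reg&(Z>125)&(Z<165)&(D>0),'cab')
rect((X>350)&(X<650)&(Y>-560)&(Y<-100)&(Z>15)&(D>0),'obj')
rect((X>350)&(X<650)&(Y>-560)&(Y<-100)&(Z>36)&(D>0),'obj>36')
im=cv2.imread('pics/top0.png')
# door/roof seam and handle: crop
cv2.imwrite('pics/crop0.png',np.hstack([cv2.resize(im[190:260,240:360],None,fx=4,fy=4,interpolation=cv2.INTER_CUBIC),cv2.resize(im[240:320,370:520][:70],None,fx=2,fy=4)]))
E
python3 b.py
```

```text
table z -0.20010044961054518
cab 12765 c [741.   44.7] sz [293.1 505.2] ang 85.4 z [144. 149. 154.]
obj 542 c [ 553.7 -331. ] sz [82.4 66. ] ang 12.8 z [ 1. 59. 65.]
obj 411 c [ 510.1 -245.2] sz [ 57.2 554.4] ang 0.4 z [ 3. 42. 93.]
obj 213 c [ 427.9 -184. ] sz [65.3 82.6] ang 87.8 z [-2. 39. 45.]
obj 267 c [ 467.9 -170.3] sz [401.2  62.1] ang 75.9 z [-2. 43. 50.]
obj>36 483 c [ 554.  -331.7] sz [82.4 64.8] ang 12.4 z [ 0. 60. 65.]
obj>36 240 c [ 508.9 -245.2] sz [ 39.2 554.5] ang 0.6 z [ 3. 63. 94.]
obj>36 187 c [ 467.9 -170.3] sz [401.2  62.1] ang 75.9 z [-2. 44. 50.]
obj>36 36 c [ 409.  -209.8] sz [13.7 46.7] ang 85.5 z [-4.  4. 43.]
```

View pics/crop0.png

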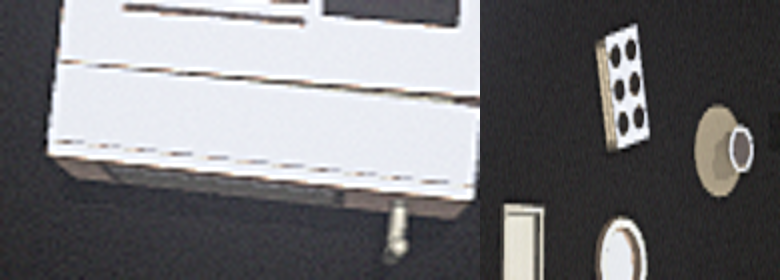

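```bash
cat > c.py <<'E'
from h import *
D=np.load('top0.npy'); C=cloud('top',D)
X,Y,Z=C[...,0],C[...,1],C[...,2]
im=cv2.imread('pics/top0.png')
def rect(m,name):
    m0=m.astype(np.uint8); m=cv2.morphologyEx(m0,cv2.MORPH_OPEN,np.ones((3,3)))
    n,l,s,c=cv2.connectedComponentsWithStats(m)
    for i in range(1,n):
        if s[i,4]<25: continue
        P=C[(l==i)&(m0>0)]; r=cv2.minAreaRect(P[:,:2].astype(np.float32)); print(name,s[i,4],'c',np.round(r[0],1),'sz',np.round(r[1],1),'ang',round(r[2],1),'z',np.round(np.percentile(P[:,2],[5,50,95])))
    return m
reg=(X>350)&(X<1000)&(Y>-150)&(Y<250)
rect(reg&(Z>138)&(Z<170)&(D>0),'cab')
O=(X>350)&(X<650)&(Y>-560)&(Y<-100)&(D>0)
rect(O&(Z>15)&(Z<110),'obj'); rect(O&(Z>35)&(Z<110),'obj>35')
def A(c,r,z): return np.round(atz('top',(240+c/4,190+r/4),z),1)
print('seam',A(62,62,150),A(470,99,150),'door front',A(50,150,148),A(470,197,148),'handle',A(400,240,158),A(393,257,110))
s=cv2.imread('pics/scene0.png'); DS=np.load('scene0.npy')
cv2.imwrite('pics/crop1.png',cv2.resize(s[195:315,270:420],None,fx=5,fy=5,interpolation=cv2.INTER_CUBIC))
E
python3 c.py
```

```text
cab 12687 c [779.5  51.1] sz [280.5 328.2] ang 85.6 z [145. 149. 154.]
obj 538 c [ 555.8 -320.4] sz [79.7 46.3] ang 12.6 z [32. 60. 65.]
obj 405 c [ 514.9 -461.6] sz [50.5 58.9] ang 85.7 z [18. 42. 93.]
obj 87 c [ 430.2 -202.1] sz [ 6.2 77.9] ang 89.4 z [19. 39. 45.]
obj 266 c [ 434.1 -317.4] sz [61.6 63.6] ang 3.0 z [19. 43. 49.]
obj 33 c [ 409.5 -152.5] sz [ 3.8 29.5] ang 87.7 z [17. 38. 46.]
obj>35 473 c [ 555.8 -320.4] sz [79.7 46.3] ang 12.6 z [56. 60. 65.]
obj>35 239 c [ 513.6 -462.8] sz [40.9 33.9] ang 11.6 z [38. 64. 94.]
obj>35 80 c [ 430.1 -337.2] sz [25.7 57.4] ang 79.4 z [37. 45. 50.]
obj>35 40 c [ 426.7 -291.6] sz [31.4  9.2] ang 11.7 z [38. 45. 49.]
seam [691.7 192.4 150. ] [670.2 -74.9 150. ] door front [633.8 199.2 148. ] [606.  -75.2 148. ] handle [576.6 -29.3 158. ] [568.8 -27.1 110. ]
```

View pics/crop1.png

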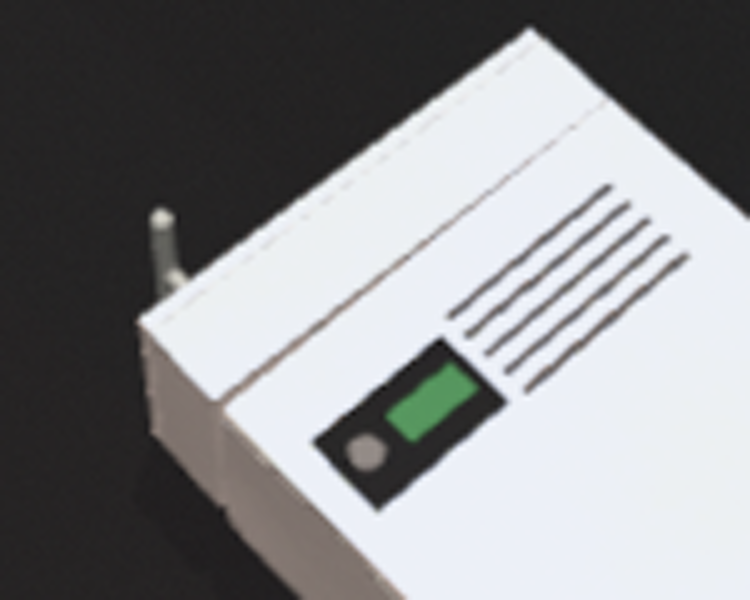

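```bash
cat >> h.py <<'E'
def c1(c,r): return (270+c/5,195+r/5)
E
python3 - <<'E'
from h import *
print('handle top scene',atz('scene',c1(162,217),158),'tri',tri('scene',c1(162,217),'top',(340,250)))
for n,p,z in (('roof fr right',(222,402),150),('seam left',(607,100),150),('door fr right',(140,322),148),('door fr left',(530,28),148)): print(n,np.round(atz('scene',c1(*p),z),1))
E
```

```text
handle top scene [579.35017892 -29.51467425 158.        ] tri (array([577.38087184, -28.86440797, 154.63154941]), np.float64(1.52237018845364))
roof fr right [674.4 -81.4 150. ]
seam left [698.5 191.9 150. ]
door fr right [611.1 -77.6 148. ]
door fr left [636.6 200.1 148. ]
```

```bash
cat >> h.py <<'E'
import json
def ori(yaw):  # tool down, tool x at world angle yaw (deg)
    return R.from_euler('z',yaw,degrees=True)*R.from_euler('x',180,degrees=True)
def yawof(o): x=R.from_rotvec(o['orientation']).as_matrix()[:,0]; return np.degrees(np.arctan2(x[1],x[0]))
def plan(*wps, start=None):
    """wps: (grasp-point xyz, yaw deg[, ncalls]); prints rows of tool-frame steps"""
    o=ctrl.get_obs(); p=np.array(o['ee_pos']); r=R.from_rotvec(o['orientation'])
    for w in wps:
        t=np.array(w[0],float)+[0,0,163]; rt=ori(w[1])
        dr=(r.inv()*rt).as_rotvec(degrees=True); d=np.linalg.norm(t-p); a=np.linalg.norm(dr)
        n=int(np.ceil(max(d/40,a/7)/5-1e-6)) if len(w)<3 else w[2]
        n=max(n,1)*5; out=[]
        for i in range(n):
            ri=r*R.from_rotvec(dr*i/n,degrees=True); off=ri.inv().apply((t-p)/n)
            out.append({'offset':np.round(off/1000,4).tolist(),'twist':np.round(dr/n,1).tolist()})
        print(w,'n',n)
        if a<0.5: print(' all',json.dumps(out[0]))
        else:
            for i in range(0,n,5): print(' ',json.dumps([x['offset'] for x in out[i:i+5]]), 'twist',out[0]['twist'])
        p,r=t,rt
E
python3 - <<'E'
from h import *
o=obs();print(yawof(o))
plan(((579,-30,240),175.4,5))
E
```

```text
t 1.2 tcp [ 231.1 -580.7  404.7] rv [-3.085 -0.591  0.   ] F [-0.1  0.2  0.6] w 87.5 q [-1.21  0.42  1.63 -0.    1.09 -0.02]
21.70386547904612
((579, -30, 240), 175.4, 5) n 25
  [[0.0211, -0.0153, 0.0001], [0.0226, -0.013, 0.0001], [0.0239, -0.0105, 0.0001], [0.0248, -0.0079, 0.0001], [0.0255, -0.0052, 0.0001]] twist [-0.0, -0.0, -6.1]
  [[0.0259, -0.0024, 0.0001], [0.0261, 0.0004, 0.0001], [0.0259, 0.0032, 0.0001], [0.0254, 0.0059, 0.0001], [0.0246, 0.0086, 0.0001]] twist [-0.0, -0.0, -6.1]
  [[0.0235, 0.0112, 0.0001], [0.0222, 0.0137, 0.0001], [0.0206, 0.016, 0.0001], [0.0188, 0.0181, 0.0001], [0.0167, 0.02, 0.0001]] twist [-0.0, -0.0, -6.1]
  [[0.0145, 0.0217, 0.0001], [0.0121, 0.0231, 0.0001], [0.0095, 0.0242, 0.0001], [0.0069, 0.0251, 0.0001], [0.0042, 0.0257, 0.0001]] twist [-0.0, -0.0, -6.1]
  [[0.0014, 0.026, 0.0001], [-0.0014, 0.026, 0.0001], [-0.0042, 0.0257, 0.0001], [-0.0069, 0.0251, 0.0001], [-0.0096, 0.0242, 0.0001]] twist [-0.0, -0.0, -6.1]
```

>>> send_rows --rows '[{"offset":[0.021,-0.015,0],"twist":[0,0,-6.1]},{"offset":[0.023,-0.013,0],"twist":[0,0,-6.1]},{"offset":[0.024,-0.0105,0],"twist":[0,0,-6.1]},{"offset":[0.025,-0.008,0],"twist":[0,0,-6.1]},{"offset":[0.0255,-0.005,0],"twist":[0,0,-6.1]}]' --gripper 0.05

```text
t: 1.62
ee_pos: [300.7, -470.5, 404.4]
orientation: [2.809, 1.4, -0.002]
ft_force: [0.0, 0.7, -0.2]
width: 58.3
```

>>> send_rows --rows '[{"offset":[0.026,-0.0025,0],"twist":[0,0,-6.1]},{"offset":[0.026,0.0005,0],"twist":[0,0,-6.1]},{"offset":[0.026,0.003,0],"twist":[0,0,-6.1]},{"offset":[0.0255,0.006,0],"twist":[0,0,-6.1]},{"offset":[0.0245,0.0085,0],"twist":[0,0,-6.1]}]'

```text
t: 2.03
ee_pos: [370.5, -353.3, 404.6]
orientation: [2.313, 2.12, -0.003]
ft_force: [0.6, -0.2, -0.3]
width: 49.8
```

>>> send_rows --rows '[{"offset":[0.0235,0.011,0],"twist":[0,0,-6.1]},{"offset":[0.022,0.0135,0],"twist":[0,0,-6.1]},{"offset":[0.0205,0.016,0],"twist":[0,0,-6.1]},{"offset":[0.019,0.018,0],"twist":[0,0,-6.1]},{"offset":[0.0165,0.02,0],"twist":[0,0,-6.1]}]'

```text
t: 2.45
ee_pos: [437.7, -234.7, 405.2]
orientation: [1.637, 2.675, -0.005]
ft_force: [-0.3, -0.8, 1.5]
width: 49.9
```

>>> send_rows --rows '[{"offset":[0.0145,0.0215,0],"twist":[0,0,-6.1]},{"offset":[0.012,0.023,0],"twist":[0,0,-6.1]},{"offset":[0.0095,0.024,0],"twist":[0,0,-6.1]},{"offset":[0.007,0.025,0],"twist":[0,0,-6.1]},{"offset":[0.004,0.0255,0],"twist":[0,0,-6.1]}]'

```text
t: 2.87
ee_pos: [502.1, -114.7, 405.8]
orientation: [0.834, 3.022, -0.007]
ft_force: [-1.5, -0.6, -0.5]
width: 50.0
```

```bash
python3 - <<'E'
from h import *
o=obs();print(yawof(o))
plan(((579,-30,240),175.4),((579,-30,138),175.4))
E
```

```text
t 2.87 tcp [ 502.1 -114.7  405.8] rv [ 0.834  3.022 -0.007] F [-1.5 -0.6 -0.5] w 50.0 q [-0.25  0.26  1.87 -0.01  1.   -1.28]
149.1517295968699
((579, -30, 240), 175.4) n 5
  [[-0.0045, 0.0224, 0.0005], [-0.0065, 0.0219, 0.0005], [-0.0085, 0.0212, 0.0006], [-0.0104, 0.0204, 0.0006], [-0.0122, 0.0193, 0.0006]] twist [-0.1, 0.1, -5.2]
((579, -30, 138), 175.4) n 5
 all {"offset": [0.0, -0.0, 0.0204], "twist": [0.0, 0.0, 0.0]}
```

>>> send_rows --rows '[{"offset":[-0.0045,0.0225,0],"twist":[0,0,-5.3]},{"offset":[-0.0065,0.022,0.001],"twist":[0,0.2,-5.3]},{"offset":[-0.0085,0.0215,0.001],"twist":[0,0,-5.3]},{"offset":[-0.0105,0.0205,0.001],"twist":[0,0.2,-5.3]},{"offset":[-0.0125,0.0195,0.001],"twist":[0,0,-5.3]}]'

```text
t: 3.28
ee_pos: [581.0, -21.8, 402.4]
orientation: [0.077, 3.141, -0.007]
ft_force: [-0.3, -1.0, 0.8]
width: 49.9
```

```bash
python3 - <<'E'
from h import *
o=obs();print(yawof(o))
plan(((579,-30,138),175.4))
im,D=optics.get_image('scene'); cv2.imwrite('pics/s1.png',im[180:330,230:430].repeat(3,0).repeat(3,1))
E
```

```text
t 3.28 tcp [581.  -21.8 402.4] rv [ 0.077  3.141 -0.007] F [-0.3 -1.   0.8] w 49.9 q [-0.06  0.36  1.73 -0.    1.05 -1.58]
177.19114568733005
((579, -30, 138), 175.4) n 5
  [[0.0003, -0.0016, 0.0203], [0.0003, -0.0016, 0.0203], [0.0003, -0.0016, 0.0203], [0.0003, -0.0016, 0.0203], [0.0003, -0.0017, 0.0203]] twist [-0.0, 0.0, 0.4]
```

View pics/s1.png

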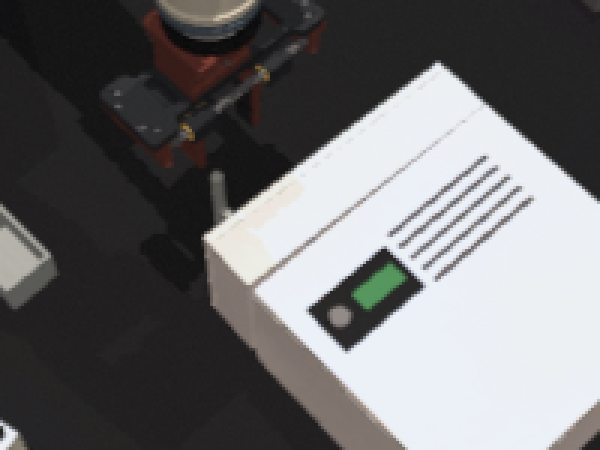

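>>> send_rows --rows '[{"offset":[0,-0.003,0.01],"twist":[0,0,0.5]},{"offset":[0,-0.003,0.018],"twist":[0,0,0.5]},{"offset":[0,-0.002,0.022],"twist":[0,0,0.5]},{"offset":[0,0,0.022],"twist":[0,0,0.3]},{"offset":[0,0,0.02],"twist":[0,0,0]}]'

```text
t: 3.75
ee_pos: [584.8, -28.0, 310.0]
orientation: [0.123, 3.126, -0.006]
ft_force: [-0.2, 0.7, 0.9]
width: 50.0
```

```bash
python3 - <<'E'
from h import *
o=obs();print(yawof(o))
plan(((579,-30,136),175.4))
E
```

```text
t 3.75 tcp [584.8 -28.  310. ] rv [ 0.123  3.126 -0.006] F [-0.2  0.7  0.9] w 50.0 q [-0.07  0.49  1.79 -0.    0.86 -1.56]
175.4996397893207
((579, -30, 136), 175.4) n 5
  [[0.0012, -0.0005, 0.0022], [0.0011, -0.0005, 0.0022], [0.0011, -0.0005, 0.0022], [0.0011, -0.0005, 0.0022], [0.0011, -0.0005, 0.0022]] twist [-0.0, 0.2, 0.0]
```

>>> send_rows --rows '[{"offset":[0.003,-0.001,0.005],"twist":[0,0.2,0]},{"offset":[0.002,-0.001,0.004],"twist":[0,0.2,0]},{"offset":[0.001,0,0.002],"twist":[0,0,0]},{"offset":[0,0,0],"twist":[0,0,0]},{"offset":[0,0,0],"twist":[0,0,0]}]'

```text
t: 4.17
ee_pos: [574.8, -32.4, 294.2]
orientation: [-0.135, -3.135, 0.005]
ft_force: [-0.3, 0.3, 0.1]
width: 49.9
```

>>> send_rows --rows '[{"offset":[0,0,0],"twist":[0,0,0]},{"offset":[0,0,0],"twist":[0,0,0]},{"offset":[0,0,0],"twist":[0,0,0]},{"offset":[0,0,0],"twist":[0,0,0]},{"offset":[0,0,0],"twist":[0,0,0]}]' --gripper 0.0

```text
t: 4.58
ee_pos: [576.4, -31.9, 297.8]
orientation: [0.137, 3.134, -0.003]
ft_force: [8.7, 18.0, -12.3]
width: 20.2
```

```bash
cat > door.py <<'E'
from h import *
H=np.array([694.7,196.6]); A0=-0.08
def hand(th):
    a=A0-th; c,s=np.cos(a),np.sin(a); return H+np.array([c*-97-s*-235, s*-97+c*-235])
def arc(t1,n,yaw0,th0=None):
    o=obs(); p=np.array(o['ee_pos'][:2]); v=p-H
    th=th0 if th0 is not None else -(np.arctan2(v[1],v[0])-np.arctan2(-235,-97)-A0); th=(th+np.pi)%(2*np.pi)-np.pi
    print('theta now',round(th,3),'r',np.linalg.norm(v).round(1),'yaw',yawof(o),'want',yaw0-np.degrees(th))
    pos=p; y=yawof(o)
    ye=yaw0-np.degrees(t1); dy=((ye-y+180)%360-180)/n; out=[]
    for i in range(1,n+1):
        q=hand(th+(t1-th)*i/n); r=ori(y); d=r.inv().apply([*(q-pos),0]); out.append([*np.round(d[:2]/1000,4),0]); pos=q; y+=dy
    print('dz',298.-o['ee_pos'][2],'twist',-dy)
    for i in range(0,n,5): print(np.array(out[i:i+5]).tolist())
E
python3 -c "
from door import *
arc(1.84,25,175.4)"
```

```text
t 4.58 tcp [576.4 -31.9 297.8] rv [ 1.370e-01  3.134e+00 -3.000e-03] F [  8.7  18.  -12.3] w 20.2 q [-0.08  0.5   1.81 -0.    0.83 -1.56]
theta now 0.006 r 257.3 yaw 174.9954701314141 want 175.049447602169
dz 0.22109233958133245 twist 4.2007881774194225
[[0.0158, 0.0106, 0.0], [0.017, 0.0077, 0.0], [0.017, 0.0077, 0.0], [0.017, 0.0077, 0.0], [0.017, 0.0077, 0.0]]
[[0.017, 0.0077, 0.0], [0.017, 0.0077, 0.0], [0.017, 0.0077, 0.0], [0.017, 0.0077, 0.0], [0.017, 0.0077, 0.0]]
[[0.017, 0.0077, 0.0], [0.017, 0.0077, 0.0], [0.017, 0.0077, 0.0], [0.017, 0.0077, 0.0], [0.017, 0.0077, 0.0]]
[[0.017, 0.0077, 0.0], [0.017, 0.0077, 0.0], [0.017, 0.0077, 0.0], [0.017, 0.0077, 0.0], [0.017, 0.0077, 0.0]]
[[0.017, 0.0077, 0.0], [0.017, 0.0077, 0.0], [0.017, 0.0077, 0.0], [0.017, 0.0077, 0.0], [0.017, 0.0077, 0.0]]
```

>>> send_rows --rows '[{"offset":[0,0,0],"twist":[0,0,0]},{"offset":[0,0,0],"twist":[0,0,0]},{"offset":[0,0,0],"twist":[0,0,0]},{"offset":[0,0,0],"twist":[0,0,0]},{"offset":[0,0,0],"twist":[0,0,0]}]'

```text
t: 5.0
ee_pos: [577.9, -29.1, 297.7]
orientation: [0.137, 3.13, 0.004]
ft_force: [0.2, 0.1, -2.0]
width: 11.7
```

>>> send_rows --rows '[{"offset":[0.016,0.008,0],"twist":[0,0,4.2]},{"offset":[0.017,0.0075,0],"twist":[0,0,4.2]},{"offset":[0.017,0.0075,0],"twist":[0,0,4.2]},{"offset":[0.017,0.0075,0],"twist":[0,0,4.2]},{"offset":[0.017,0.0075,0],"twist":[0,0,4.2]}]'

```text
t: 5.42
ee_pos: [505.8, 25.8, 297.7]
orientation: [0.731, 3.042, 0.005]
ft_force: [2.7, 2.0, -4.0]
width: 11.4
```

```bash
python3 -c "
from door import *
arc(1.84,20,175.4)"
```

```text
t 5.42 tcp [505.8  25.8 297.7] rv [0.731 3.042 0.005] F [ 2.7  2.  -4. ] w 11.4 q [ 0.03  0.41  1.97 -0.    0.75 -1.07]
theta now 0.364 r 254.7 yaw 152.96281300221085 want 154.53260283192995
dz 0.31959031419353323 twist 4.149352365314116
[[0.0171, 0.0078, 0.0], [0.0173, 0.0073, 0.0], [0.0172, 0.0074, 0.0], [0.0172, 0.0074, 0.0], [0.0172, 0.0074, 0.0]]
[[0.0172, 0.0074, 0.0], [0.0172, 0.0075, 0.0], [0.0172, 0.0075, 0.0], [0.0172, 0.0075, 0.0], [0.0172, 0.0075, 0.0]]
[[0.0172, 0.0076, 0.0], [0.0172, 0.0076, 0.0], [0.0171, 0.0076, 0.0], [0.0171, 0.0076, 0.0], [0.0171, 0.0076, 0.0]]
[[0.0171, 0.0077, 0.0], [0.0171, 0.0077, 0.0], [0.0171, 0.0077, 0.0], [0.0171, 0.0077, 0.0], [0.0171, 0.0078, 0.0]]
```

Excellent; width 11.4 = the bar, forces small.

>>> send_rows --rows '[{"offset":[0.017,0.0075,0],"twist":[0,0,4.1]},{"offset":[0.017,0.0075,0],"twist":[0,0,4.1]},{"offset":[0.017,0.0075,0],"twist":[0,0,4.1]},{"offset":[0.017,0.0075,0],"twist":[0,0,4.1]},{"offset":[0.017,0.0075,0],"twist":[0,0,4.1]}]'

```text
t: 5.83
ee_pos: [455.6, 107.2, 297.7]
orientation: [1.289, 2.85, 0.009]
ft_force: [5.0, 2.1, -5.6]
width: 11.3
```

>>> send_rows --rows '[{"offset":[0.017,0.0075,0],"twist":[0,0,4.1]},{"offset":[0.017,0.0075,0],"twist":[0,0,4.1]},{"offset":[0.017,0.0075,0],"twist":[0,0,4.1]},{"offset":[0.017,0.0075,0],"twist":[0,0,4.1]},{"offset":[0.017,0.0075,0],"twist":[0,0,4.1]}]'

```text
t: 6.25
ee_pos: [439.2, 201.5, 297.7]
orientation: [1.799, 2.559, 0.011]
ft_force: [4.7, -0.3, -5.7]
width: 11.7
```

```bash
python3 -c "
from door import *
arc(1.84,10,175.4)"
```

```text
t 6.25 tcp [439.2 201.5 297.7] rv [1.799 2.559 0.011] F [ 4.7 -0.3 -5.7] w 11.7 q [ 0.41  0.38  2.02 -0.01  0.73  0.07]
theta now 1.118 r 255.6 yaw 109.76574324905533 want 111.31814479604756
dz 0.3329246881823451 twist 3.9789977553126787
[[0.0164, 0.0084, 0.0], [0.0169, 0.0072, 0.0], [0.0169, 0.0072, 0.0], [0.0168, 0.0073, 0.0], [0.0168, 0.0073, 0.0]]
[[0.0168, 0.0074, 0.0], [0.0168, 0.0074, 0.0], [0.0168, 0.0075, 0.0], [0.0167, 0.0075, 0.0], [0.0167, 0.0076, 0.0]]
```

>>> send_rows --rows '[{"offset":[0.017,0.0075,0],"twist":[0,0,4]},{"offset":[0.017,0.0075,0],"twist":[0,0,4]},{"offset":[0.017,0.0073,0],"twist":[0,0,4]},{"offset":[0.017,0.0073,0],"twist":[0,0,4]},{"offset":[0.017,0.0073,0],"twist":[0,0,4]}]'

```text
t: 6.67
ee_pos: [458.5, 295.0, 297.7]
orientation: [2.234, 2.189, 0.011]
ft_force: [8.1, -3.4, -4.2]
width: 11.4
```

>>> send_rows --rows '[{"offset":[0.017,0.0075,0],"twist":[0,0,4]},{"offset":[0.017,0.0075,0],"twist":[0,0,4]},{"offset":[0.017,0.0075,0],"twist":[0,0,4]},{"offset":[0.015,0.0065,0],"twist":[0,0,3.5]},{"offset":[0.008,0.004,0],"twist":[0,0,2]}]'

```text
t: 7.08
ee_pos: [503.4, 366.4, 297.7]
orientation: [2.558, 1.801, 0.008]
ft_force: [-2.5, 1.4, 2.4]
width: 11.3
```

>>> send_rows --rows '[{"offset":[0,0,0],"twist":[0,0,0]},{"offset":[0,0,0],"twist":[0,0,0]},{"offset":[0,0,0],"twist":[0,0,0]},{"offset":[0,0,0],"twist":[0,0,0]},{"offset":[0,0,0],"twist":[0,0,0]}]'

```text
t: 7.5
ee_pos: [503.4, 366.1, 297.7]
orientation: [2.558, 1.803, 0.007]
ft_force: [0.5, 0.4, -0.9]
width: 11.3
```

>>> send_rows --rows '[{"offset":[0,0,0],"twist":[0,0,0]},{"offset":[0,0,0],"twist":[0,0,0]},{"offset":[0,0,0],"twist":[0,0,0]},{"offset":[0,0,0],"twist":[0,0,0]},{"offset":[0,0,0],"twist":[0,0,0]}]' --gripper 0.045

```text
t: 7.92
ee_pos: [502.9, 364.8, 298.2]
orientation: [2.556, 1.804, 0.008]
ft_force: [1.2, 0.1, 0.2]
width: 41.1
```

```bash
python3 -c "
from door import *
arc(1.84,5,175.4)
im,D=optics.get_image('scene'); im2,D2=optics.get_image('top')
cv2.imwrite('pics/s2.png',np.vstack([im[150:400,130:450],im2[150:350,230:550]]).repeat(1,0))
for l in ('tray_handle','tray_floor','door_handle'):
  r={n:nets.spot_point(n,l)[:1] for n in ('scene','top')}; print(l,r)
  if r['scene'] and r['top']: print(tri('scene',r['scene'][0]['position'],'top',r['top'][0]['position']))
"
```

```text
t 7.92 tcp [502.9 364.8 298.2] rv [2.556 1.804 0.008] F [1.2 0.1 0.2] w 41.1 q [ 0.61  0.55  1.71 -0.02  0.88  0.96]
theta now 1.819 r 255.1 yaw 70.43737312757824 want 71.16785038855032
dz -0.1505238526954713 twist 0.09232148632994494
[[0.0007, 0.0012, 0.0], [0.001, 0.0004, 0.0], [0.001, 0.0004, 0.0], [0.001, 0.0004, 0.0], [0.001, 0.0004, 0.0]]
tray_handle {'scene': [{'position': [343.1, 237.4], 'conf': 0.74}], 'top': [{'position': [305.8, 228.3], 'conf': 0.86}]}
(array([638.30395731,  62.24090471, 118.1580137 ]), np.float64(4.320366631800152))
tray_floor {'scene': [], 'top': []}
door_handle {'scene': [{'position': [380.9, 146.9], 'conf': 0.88}], 'top': [{'position': [186.5, 275.6], 'conf': 0.98}]}
(array([507.43992399, 374.83210416, 121.9311418 ]), np.float64(1.4731416484717643))
```

View pics/s2.png

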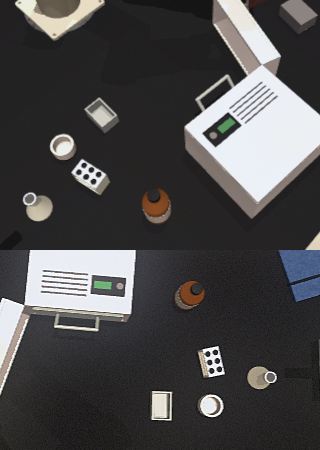

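```bash
python3 - <<'E'
from h import *
for n,uv in (('scene',(343.1,237.4)),('top',(305.8,228.3))): print(n,atz(n,uv,125))
plan(((503,365,240),70.4,1),((636,62,240),85.4,2),((636,62,128),85.4,1))
E
```

```text
scene [642.16065995  60.96195178 125.        ]
top [636.05425749  60.43174319 125.        ]
((503, 365, 240), 70.4, 1) n 5
  [[-0.0, 0.0003, -0.021], [-0.0, 0.0002, -0.021], [-0.0, 0.0002, -0.021], [-0.0, 0.0001, -0.021], [0.0, 0.0001, -0.021]] twist [0.2, 0.0, 0.0]
((636, 62, 240), 85.4, 2) n 10
  [[-0.0241, 0.0227, 0.0], [-0.0247, 0.0221, 0.0], [-0.0252, 0.0214, 0.0], [-0.0258, 0.0207, 0.0], [-0.0263, 0.0201, 0.0]] twist [-0.0, 0.0, -1.5]
  [[-0.0268, 0.0194, 0.0], [-0.0273, 0.0186, 0.0], [-0.0278, 0.0179, 0.0], [-0.0283, 0.0172, 0.0], [-0.0287, 0.0164, 0.0]] twist [-0.0, 0.0, -1.5]
((636, 62, 128), 85.4, 1) n 5
 all {"offset": [0.0, -0.0, 0.0224], "twist": [0.0, 0.0, 0.0]}
```

>>> send_rows --rows '[{"offset":[0,0,-0.02],"twist":[0,0,0]},{"offset":[0,0,-0.025],"twist":[0,0,0]},{"offset":[0,0,-0.025],"twist":[0,0,0]},{"offset":[0,0,-0.02],"twist":[0,0,0]},{"offset":[0,0,-0.01],"twist":[0,0,0]}]'

```text
t: 8.73
ee_pos: [500.8, 365.1, 397.4]
orientation: [2.556, 1.804, -0.007]
ft_force: [0.7, -0.4, -0.8]
width: 45.0
```

>>> send_rows --rows '[{"offset":[-0.024,0.0225,0],"twist":[0,0,-1.5]},{"offset":[-0.0245,0.022,0],"twist":[0,0,-1.5]},{"offset":[-0.025,0.0215,0],"twist":[0,0,-1.5]},{"offset":[-0.0255,0.021,0],"twist":[0,0,-1.5]},{"offset":[-0.0265,0.02,0],"twist":[0,0,-1.5]}]'

```text
t: 9.15
ee_pos: [568.5, 215.8, 402.9]
orientation: [2.417, 1.987, 0.005]
ft_force: [0.3, 0.6, 0.5]
width: 45.0
```

>>> send_rows --rows '[{"offset":[-0.027,0.0195,0],"twist":[0,0,-1.5]},{"offset":[-0.027,0.0185,0],"twist":[0,0,-1.5]},{"offset":[-0.028,0.018,0],"twist":[0,0,-1.5]},{"offset":[-0.028,0.017,0],"twist":[0,0,-1.5]},{"offset":[-0.028,0.0165,0],"twist":[0,0,-1.5]}]'

```text
t: 9.57
ee_pos: [639.6, 58.7, 402.8]
orientation: [2.275, 2.15, 0.0]
ft_force: [0.6, 0.4, -0.4]
width: 45.1
```

```bash
python3 - <<'E'
from h import *
o=obs();print(yawof(o))
plan(((638,61,128),85.4))
E
```

```text
t 9.57 tcp [639.6  58.7 402.8] rv [2.275 2.15  0.   ] F [ 0.6  0.4 -0.4] w 45.1 q [ 0.07  0.45  1.59 -0.01  1.09  0.14]
86.77708597571564
((638, 61, 128), 85.4) n 5
  [[0.0006, -0.0005, 0.0223], [0.0006, -0.0005, 0.0224], [0.0005, -0.0005, 0.0224], [0.0005, -0.0004, 0.0224], [0.0005, -0.0004, 0.0224]] twist [0.1, 0.1, 0.3]
```

>>> send_rows --rows '[{"offset":[0.002,-0.002,0.01],"twist":[0,0,0.5]},{"offset":[0.001,0,0.02],"twist":[0,0,0.5]},{"offset":[0,0,0.02],"twist":[0,0,0.4]},{"offset":[0,0,0.012],"twist":[0,0,0]},{"offset":[0,0,0.005],"twist":[0,0,0]}]'

```text
t: 9.98
ee_pos: [640.9, 54.2, 332.8]
orientation: [2.309, 2.108, 0.004]
ft_force: [0.2, 1.3, -0.2]
width: 44.6
```

```bash
python3 - <<'E'
from h import *
o=obs();print(yawof(o))
plan(((638,61,126),85.4))
E
```

```text
t 9.98 tcp [640.9  54.2 332.8] rv [2.309 2.108 0.004] F [ 0.2  1.3 -0.2] w 44.6 q [ 0.07  0.53  1.64 -0.01  0.96  0.17]
84.79003870748576
((638, 61, 126), 85.4) n 5
  [[0.0014, -0.0008, 0.0087], [0.0014, -0.0008, 0.0087], [0.0013, -0.0008, 0.0087], [0.0013, -0.0007, 0.0087], [0.0013, -0.0007, 0.0088]] twist [0.1, 0.1, -0.1]
```

>>> send_rows --rows '[{"offset":[0.002,-0.002,0.01],"twist":[0,0,0]},{"offset":[0.002,-0.001,0.012],"twist":[0,0,-0.3]},{"offset":[0.001,0,0.012],"twist":[0,0,0]},{"offset":[0.001,0,0.008],"twist":[0,0,-0.3]},{"offset":[0,0,0.002],"twist":[0,0,0]}]'

```text
t: 10.4
ee_pos: [638.0, 62.8, 284.0]
orientation: [2.295, 2.125, 0.003]
ft_force: [-0.2, -0.1, 0.3]
width: 44.9
```

>>> send_rows --rows '[{"offset":[0,0,0],"twist":[0,0,0]},{"offset":[0,0,0],"twist":[0,0,0]},{"offset":[0,0,0],"twist":[0,0,0]},{"offset":[0,0,0],"twist":[0,0,0]},{"offset":[0,0,0],"twist":[0,0,0]}]' --gripper 0.0

```text
t: 10.82
ee_pos: [638.5, 63.3, 284.5]
orientation: [2.294, 2.126, 0.004]
ft_force: [0.2, 0.5, -0.5]
width: 15.4
```

>>> send_rows --rows '[{"offset":[0,0,0],"twist":[0,0,0]},{"offset":[0,0,0],"twist":[0,0,0]},{"offset":[0,0,0],"twist":[0,0,0]},{"offset":[0,0,0],"twist":[0,0,0]},{"offset":[0,0,0],"twist":[0,0,0]}]'

```text
t: 11.23
ee_pos: [638.1, 63.2, 284.8]
orientation: [2.295, 2.126, 0.004]
ft_force: [-0.1, -0.2, -1.6]
width: 9.4
```

```bash
python3 - <<'E'
from h import *
o=obs();print(yawof(o))
p=np.array(o['ee_pos'])-[0,0,163]
plan((p+np.array([-.9968,.08,0])*202,85.4,2))
E
```

```text
t 11.23 tcp [638.1  63.2 284.8] rv [2.295 2.126 0.004] F [-0.1 -0.2 -1.6] w 9.4 q [ 0.08  0.59  1.67 -0.01  0.87  0.17]
85.61994872697734
(array([436.7962903 ,  79.4010112 , 121.76324257]), 85.4, 2) n 10
  [[0.0001, -0.0202, -0.0002], [0.0001, -0.0202, -0.0002], [0.0001, -0.0202, -0.0002], [0.0001, -0.0202, -0.0002], [0.0, -0.0202, -0.0001]] twist [0.1, 0.0, 0.0]
  [[0.0, -0.0202, -0.0001], [0.0, -0.0202, -0.0001], [0.0, -0.0202, -0.0001], [0.0, -0.0202, -0.0], [0.0, -0.0202, -0.0]] twist [0.1, 0.0, 0.0]
```

>>> send_rows --rows '[{"offset":[0,-0.015,0],"twist":[0,0,0]},{"offset":[0,-0.02,0],"twist":[0,0,0]},{"offset":[0,-0.02,0],"twist":[0,0,0]},{"offset":[0,-0.02,0],"twist":[0,0,0]},{"offset":[0,-0.02,0],"twist":[0,0,0]}]'

```text
t: 11.65
ee_pos: [546.9, 70.0, 284.7]
orientation: [2.288, 2.117, 0.023]
ft_force: [2.2, 0.3, -0.9]
width: 9.1
```

>>> send_rows --rows '[{"offset":[0,-0.02,0],"twist":[0,0,0]},{"offset":[0,-0.02,0],"twist":[0,0,0]},{"offset":[0,-0.02,0],"twist":[0,0,0]},{"offset":[0,-0.02,0],"twist":[0,0,0]},{"offset":[0,-0.015,0],"twist":[0,0,0]}]'

```text
t: 12.07
ee_pos: [451.2, 77.1, 284.6]
orientation: [2.28, 2.111, 0.039]
ft_force: [1.9, 0.1, -3.3]
width: 9.4
```

```bash
python3 - <<'E'
from h import *
o=obs();print(yawof(o))
d=np.array(o['ee_pos'][:2])-[638.1,63.2]; print(np.linalg.norm(d),np.degrees(np.arctan2(d[1],-d[0])))
E
```

```text
t 12.07 tcp [451.2  77.1 284.6] rv [2.28  2.111 0.039] F [ 1.9  0.1 -3.3] w 9.4 q [ 0.15  0.37  2.08 -0.02  0.65  0.24]
85.58357945681978
187.42565909332725 4.251245614070075
```

>>> send_rows --rows '[{"offset":[0,-0.008,0],"twist":[0.5,0,0]},{"offset":[0,-0.006,0],"twist":[0.5,0,0]},{"offset":[0,-0.005,0],"twist":[0,0,0]},{"offset":[0,-0.004,0],"twist":[0,0,0]},{"offset":[0,-0.004,0],"twist":[0,0,0]}]'

```text
t: 12.48
ee_pos: [432.1, 78.5, 284.9]
orientation: [2.271, 2.111, 0.054]
ft_force: [13.3, -6.7, -17.3]
width: 9.3
```

```bash
python3 - <<'E'
from h import *
o=obs();print(yawof(o)); print(R.from_rotvec(o['orientation']).as_matrix().round(3).tolist())
d=np.array(o['ee_pos'][:2])-[638.1,63.2]; print(np.linalg.norm(d),np.degrees(np.arctan2(d[1],-d[0])))
E
```

```text
t 12.48 tcp [432.1  78.5 284.9] rv [2.271 2.111 0.054] F [ 13.3  -6.7 -17.3] w 9.3 q [ 0.16  0.35  2.12 -0.03  0.62  0.25]
85.81350450944325
[[0.073, 0.996, 0.053], [0.997, -0.073, -0.007], [-0.003, 0.053, -0.999]]
206.59215638774745 4.248541248942474
```

>>> send_rows --rows '[{"offset":[0,0.002,0],"twist":[0,0,0]},{"offset":[0,0,0],"twist":[0,0,0]},{"offset":[0,0,0],"twist":[0,0,0]},{"offset":[0,0,0],"twist":[0,0,0]},{"offset":[0,0,0],"twist":[0,0,0]}]' --gripper 0.04

```text
t: 12.9
ee_pos: [436.2, 78.2, 285.2]
orientation: [2.272, 2.11, 0.053]
ft_force: [-0.0, 0.9, 0.2]
width: 38.4
```

>>> send_rows --rows '[{"offset":[0,0,0],"twist":[0.6,0,0]},{"offset":[0,0,-0.015],"twist":[0.6,0,0]},{"offset":[0,0,-0.025],"twist":[0.6,0,0]},{"offset":[0,0,-0.035],"twist":[0.6,0,0]},{"offset":[0,0,-0.035],"twist":[0.6,0,0]}]'

```text
t: 13.32
ee_pos: [431.0, 78.5, 392.5]
orientation: [-2.293, -2.131, 0.029]
ft_force: [0.8, -0.4, -0.3]
width: 39.7
```

>>> send_rows --rows '[{"offset":[-0.03,-0.01,-0.005],"twist":[0,0,0]},{"offset":[-0.04,-0.01,0],"twist":[0,0,0]},{"offset":[-0.04,0,0],"twist":[0,0,0]},{"offset":[-0.04,0,0],"twist":[0,0,0]},{"offset":[-0.04,0,0],"twist":[0,0,0]}]' --gripper 0.0878

```text
t: 13.73
ee_pos: [399.0, -109.4, 408.5]
orientation: [-2.284, -2.153, 0.007]
ft_force: [0.7, 0.8, 0.3]
width: 70.0
```

```bash
cat > look.py <<'E'
from h import *
def look(tag):
    global C
    im,D=optics.get_image('top'); im2,D2=optics.get_image('scene'); C=cloud('top',D)
    cv2.imwrite(f'pics/t{tag}.png',im); cv2.imwrite(f'pics/c{tag}.png',im2)
    X,Y,Z=C[...,0],C[...,1],C[...,2]
    O=(X>350)&(X<680)&(Y>-560)&(Y<-120)&(D>0)&(Z>12)&(Z<120)
    m=cv2.morphologyEx(O.astype(np.uint8),cv2.MORPH_CLOSE,np.ones((3,3)))
    n,l,s,c=cv2.connectedComponentsWithStats(m)
    for i in range(1,n):
        P=C[(l==i)&O]
        if len(P)<40: continue
        top=np.percentile(P[:,2],95); T=P[P[:,2]>top-12]; r=cv2.minAreaRect(T[:,:2].astype(np.float32)); print('blob',c[i].round(),'c',np.round(r[0],1),'sz',np.round(r[1],1),'ang',round(r[2],1),'ztop',round(top))
    return im,im2,D,D2
def nets2(labels):
    for l in labels:
        r={n:nets.spot_point(n,l)[:1] for n in ('scene','top')}
        if r['scene'] and r['top']: print(l,np.round(tri('scene',r['scene'][0]['position'],'top',r['top'][0]['position'])[0],1),r['scene'][0]['conf'],r['top'][0]['conf'])
        else: print(l,r)
E
python3 - <<'E'
from look import *
obs()
a,b,D,D2=look('3'); nets2(['tray_floor','tray_handle','flask_mid','mortar_mid','dish_mid','rack_mid'])
cv2.imwrite('pics/v3.png',np.vstack([cv2.resize(a[180:310,180:440],None,fx=2.4,fy=2.4),b[180:420,150:410].repeat(1,0).copy() if 0 else cv2.resize(b[130:250,280:540],None,fx=2.4,fy=2.4)]))
E
```

```text
t 13.73 tcp [ 399.  -109.4  408.5] rv [-2.284 -2.153  0.007] F [0.7 0.8 0.3] w 70.0 q [-0.3   0.1   2.07 -0.    0.98 -0.23]
blob [441. 262.] c [ 555.9 -320.8] sz [79.9 46.1] ang 13.0 ztop 64
blob [491. 277.] c [ 514.2 -466.4] sz [29.8 30.5] ang 50.4 ztop 92
blob [440. 305.] c [ 434.3 -317.7] sz [61.2 63.7] ang 1.4 ztop 50
tray_floor [605.   63.2  24.8] 0.76 0.7
tray_handle [441.8  80.4 121.3] 0.59 0.59
flask_mid [ 604.8 -200.7  305.1] 0.85 0.71
mortar_mid [ 427.7 -324.6    5.1] 0.83 0.63
dish_mid {'scene': [], 'top': []}
rack_mid [ 547.6 -320.6   13.5] 0.84 0.97
```

View pics/v3.png

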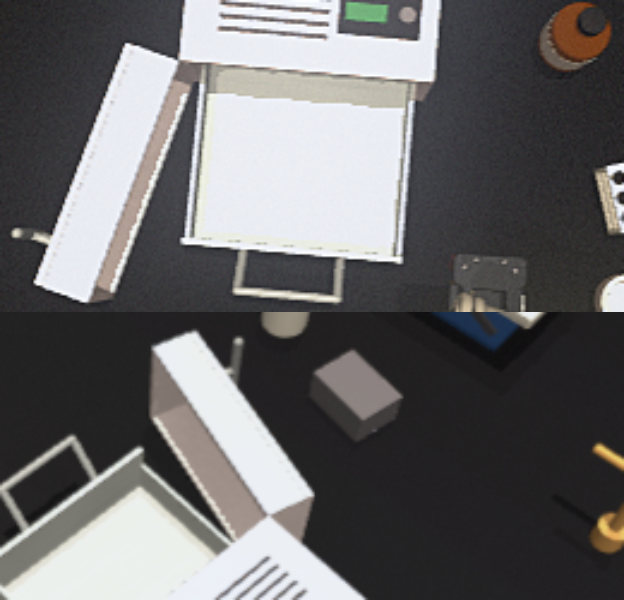

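```bash
cat >> h.py <<'E'
TC=np.array([601.,64.]); TA=-0.076
def tray(x,y): c,s=np.cos(TA),np.sin(TA); return TC+np.array([c*x-s*y,s*x+c*y])
E
python3 - <<'E'
from h import *
for c,r in ((182,241),(402,262)): print(atz('top',(180+c/2.4,180+r/2.4),93).round(1))
print(atz('top',(180+240/2.4,180+293/2.4),130),atz('top',(180+340/2.4,180+299/2.4),130))
for x,y in ((38,58),(38,-58),(-60,58),(-60,-58)): print((x,y),tray(x,y).round(1))
o=obs();
# rack: long axis angle 13deg from x
plan(((556,-320,160),103),((556,-320,40),103))
plan(((556,-320,160),193))
E
```

```text
[496.6 194.4  93. ]
[475.8 -53.6  93. ]
[440.56101248 125.15672495 130.        ] [435.30353893  16.22984857 130.        ]
(38, 58) [643.3 118.9]
(38, -58) [634.5   3.3]
(-60, 58) [545.6 126.4]
(-60, -58) [536.8  10.7]
t 14.43 tcp [ 399.9 -107.5  407.9] rv [-2.284 -2.152  0.008] F [-0.6 -0.7  0.2] w 87.8 q [-0.29  0.1   2.07 -0.    0.98 -0.23]
((556, -320, 160), 103) n 10
  [[-0.0203, 0.0169, 0.0084], [-0.0208, 0.0163, 0.0084], [-0.0212, 0.0157, 0.0084], [-0.0216, 0.0151, 0.0084], [-0.0221, 0.0144, 0.0085]] twist [-0.0, 0.0, -1.6]
  [[-0.0225, 0.0138, 0.0085], [-0.0229, 0.0131, 0.0085], [-0.0232, 0.0125, 0.0085], [-0.0236, 0.0118, 0.0085], [-0.0239, 0.0111, 0.0085]] twist [-0.0, 0.0, -1.6]
((556, -320, 40), 103) n 5
 all {"offset": [0.0, -0.0, 0.024], "twist": [0.0, 0.0, 0.0]}
((556, -320, 160), 193) n 20
  [[-0.0101, 0.0084, 0.0042], [-0.0109, 0.0075, 0.0042], [-0.0115, 0.0064, 0.0042], [-0.0121, 0.0053, 0.0042], [-0.0125, 0.0042, 0.0042]] twist [-0.0, -0.0, -5.3]
  [[-0.0128, 0.003, 0.0042], [-0.0131, 0.0018, 0.0042], [-0.0132, 0.0006, 0.0042], [-0.0132, -0.0006, 0.0042], [-0.0131, -0.0019, 0.0042]] twist [-0.0, -0.0, -5.3]
  [[-0.0128, -0.0031, 0.0042], [-0.0125, -0.0042, 0.0042], [-0.012, -0.0054, 0.0042], [-0.0115, -0.0065, 0.0043], [-0.0108, -0.0075, 0.0043]] twist [-0.0, -0.0, -5.3]
  [[-0.0101, -0.0085, 0.0043], [-0.0093, -0.0094, 0.0043], [-0.0083, -0.0102, 0.0042], [-0.0074, -0.0109, 0.0042], [-0.0063, -0.0116, 0.0042]] twist [-0.0, -0.0, -5.3]
```

```bash
sed -i 's/TC=np.array(\[601.,64.\])/TC=np.array([601.,63.])/' h.py; python3 - <<'E'
from h import *
plan(((556,-320,160),13,3))
E
```

```text
((556, -320, 160), 13, 3) n 15
  [[-0.0135, 0.0113, 0.0056], [-0.0125, 0.0124, 0.0056], [-0.0114, 0.0134, 0.0056], [-0.0102, 0.0143, 0.0056], [-0.009, 0.0151, 0.0056]] twist [-0.0, 0.0, 4.9]
  [[-0.0076, 0.0159, 0.0056], [-0.0063, 0.0164, 0.0056], [-0.0048, 0.0169, 0.0056], [-0.0034, 0.0173, 0.0056], [-0.0019, 0.0175, 0.0056]] twist [-0.0, 0.0, 4.9]
  [[-0.0004, 0.0176, 0.0056], [0.0011, 0.0175, 0.0056], [0.0026, 0.0174, 0.0056], [0.0041, 0.0171, 0.0056], [0.0055, 0.0167, 0.0057]] twist [-0.0, 0.0, 4.9]
```

>>> send_rows --rows '[{"offset":[-0.0135,0.0115,0.0055],"twist":[0,0,4.9]},{"offset":[-0.0125,0.0125,0.0055],"twist":[0,0,4.9]},{"offset":[-0.0115,0.0135,0.0055],"twist":[0,0,4.9]},{"offset":[-0.01,0.0145,0.0055],"twist":[0,0,4.9]},{"offset":[-0.009,0.015,0.0055],"twist":[0,0,4.9]}]'

```text
t: 14.85
ee_pos: [453.2, -177.5, 380.1]
orientation: [-2.698, -1.606, 0.008]
ft_force: [0.2, -0.3, 0.4]
width: 87.9
```

>>> send_rows --rows '[{"offset":[-0.0075,0.016,0.0055],"twist":[0,0,4.9]},{"offset":[-0.0065,0.0165,0.0055],"twist":[0,0,4.9]},{"offset":[-0.005,0.017,0.0055],"twist":[0,0,4.9]},{"offset":[-0.0035,0.0175,0.0055],"twist":[0,0,4.9]},{"offset":[-0.002,0.0175,0.0055],"twist":[0,0,4.9]}]'

```text
t: 15.27
ee_pos: [507.0, -252.6, 350.3]
orientation: [-2.988, -0.967, 0.009]
ft_force: [-0.2, 0.0, -0.2]
width: 87.8
```

>>> send_rows --rows '[{"offset":[-0.0005,0.0175,0.0055],"twist":[0,0,4.9]},{"offset":[0.001,0.0175,0.0055],"twist":[0,0,4.9]},{"offset":[0.0025,0.0175,0.0055],"twist":[0,0,4.9]},{"offset":[0.004,0.017,0.0055],"twist":[0,0,4.9]},{"offset":[0.0055,0.0165,0.0055],"twist":[0,0,4.5]}]'

```text
t: 15.68
ee_pos: [558.7, -327.9, 319.7]
orientation: [-3.127, -0.29, 0.012]
ft_force: [0.1, 1.1, 0.6]
width: 87.7
```

>>> send_rows --rows '[{"offset":[0,0,0],"twist":[0,0,0]},{"offset":[0,0,0],"twist":[0,0,0]},{"offset":[0,0,0],"twist":[0,0,0]},{"offset":[0,0,0],"twist":[0,0,0]},{"offset":[0,0,0],"twist":[0,0,0]}]'

```text
t: 16.1
ee_pos: [559.2, -327.8, 317.7]
orientation: [-3.125, -0.293, 0.015]
ft_force: [-0.0, 0.2, -0.1]
width: 88.0
```

```bash
python3 - <<'E'
from h import *
o=obs();print(yawof(o))
plan(((556,-320,38),13))
E
```

```text
t 16.1 tcp [ 559.2 -327.8  317.7] rv [-3.125 -0.293  0.015] F [-0.   0.2 -0.1] w 88.0 q [-0.55  0.56  1.63 -0.    0.96  0.84]
10.715327404754566
((556, -320, 38), 13) n 5
  [[-0.0001, -0.0016, 0.0233], [-0.0001, -0.0016, 0.0233], [-0.0002, -0.0016, 0.0233], [-0.0002, -0.0016, 0.0233], [-0.0002, -0.0017, 0.0233]] twist [-0.0, 0.1, -0.5]
```

>>> send_rows --rows '[{"offset":[0,-0.002,0.015],"twist":[0,0.2,-0.7]},{"offset":[0,-0.002,0.026],"twist":[0,0.2,-0.7]},{"offset":[0,-0.002,0.028],"twist":[0,0.1,-0.6]},{"offset":[0,-0.002,0.028],"twist":[0,0,-0.3]},{"offset":[0,0,0.015],"twist":[0,0,0]}]'

```text
t: 16.52
ee_pos: [558.9, -318.1, 210.6]
orientation: [3.115, 0.369, 0.017]
ft_force: [0.1, 0.3, 0.7]
width: 87.9
```

```bash
python3 - <<'E'
from h import *
o=obs();print(yawof(o))
plan(((556,-320,38),13))
E
```

```text
t 16.52 tcp [ 558.9 -318.1  210.6] rv [3.115 0.369 0.017] F [0.1 0.3 0.7] w 87.9 q [-0.54  0.7   1.68  0.    0.75  0.8 ]
13.499289522031905
((556, -320, 38), 13) n 5
  [[-0.0007, 0.0002, 0.0019], [-0.0007, 0.0002, 0.0019], [-0.0007, 0.0002, 0.0019], [-0.0007, 0.0002, 0.0019], [-0.0007, 0.0002, 0.0019]] twist [0.1, -0.1, 0.1]
```

Close and lift.

>>> send_rows --rows '[{"offset":[-0.002,0,0.007],"twist":[0,0,0]},{"offset":[0,0,0.002],"twist":[0,0,0]},{"offset":[0,0,0],"twist":[0,0,0]},{"offset":[0,0,0],"twist":[0,0,0]},{"offset":[0,0,0],"twist":[0,0,0]}]' --gripper 0.025

```text
t: 16.93
ee_pos: [556.0, -316.7, 200.7]
orientation: [3.117, 0.374, 0.013]
ft_force: [0.4, -0.6, 0.8]
width: 58.0
```

>>> send_rows --rows '[{"offset":[0,0,0],"twist":[0,0,0]},{"offset":[0,0,0],"twist":[0,0,0]},{"offset":[0,0,0],"twist":[0,0,0]},{"offset":[0,0,0],"twist":[0,0,0]},{"offset":[0,0,0],"twist":[0,0,0]}]'

```text
t: 17.35
ee_pos: [557.2, -317.5, 204.6]
orientation: [3.113, 0.374, 0.021]
ft_force: [-0.4, -0.0, -1.1]
width: 44.1
```

>>> send_rows --rows '[{"offset":[0,0,-0.01],"twist":[0,0,0]},{"offset":[0,0,-0.03],"twist":[0,0,0]},{"offset":[0,0,-0.035],"twist":[0,0,0]},{"offset":[0,0,-0.035],"twist":[0,0,0]},{"offset":[0,0,-0.03],"twist":[0,0,0]}]'

```text
t: 17.77
ee_pos: [552.8, -315.5, 343.0]
orientation: [-3.115, -0.374, 0.001]
ft_force: [0.5, -0.0, -1.1]
width: 44.0
```

```bash
python3 - <<'E'
from h import *
o=obs();print(yawof(o)); t=tray(32,-58);print(t)
plan(((*t,185),-4.4,3))
E
```

```text
t 17.77 tcp [ 552.8 -315.5  343. ] rv [-3.115e+00 -3.740e-01  1.000e-03] F [ 0.5 -0.  -1.1] w 44.0 q [-0.54  0.51  1.65  0.    0.99  0.79]
13.683980195473854
[628.50387068   2.73776392]
((np.float64(628.503870683669), np.float64(2.737763919548989), 185), -4.4, 3) n 15
  [[0.0099, -0.0194, -0.0002], [0.0095, -0.0196, -0.0003], [0.0091, -0.0198, -0.0003], [0.0087, -0.02, -0.0003], [0.0083, -0.0202, -0.0003]] twist [-0.0, 0.0, 1.2]
  [[0.0078, -0.0204, -0.0003], [0.0074, -0.0205, -0.0003], [0.007, -0.0207, -0.0003], [0.0065, -0.0208, -0.0003], [0.0061, -0.0209, -0.0003]] twist [-0.0, 0.0, 1.2]
  [[0.0056, -0.0211, -0.0003], [0.0052, -0.0212, -0.0003], [0.0048, -0.0213, -0.0003], [0.0043, -0.0214, -0.0003], [0.0039, -0.0215, -0.0003]] twist [-0.0, 0.0, 1.2]
```

>>> send_rows --rows '[{"offset":[0.01,-0.0195,0],"twist":[0,0,1.2]},{"offset":[0.0095,-0.0195,0],"twist":[0,0,1.2]},{"offset":[0.009,-0.02,0],"twist":[0,0,1.2]},{"offset":[0.0085,-0.02,0],"twist":[0,0,1.2]},{"offset":[0.008,-0.02,0],"twist":[0,0,1.2]}]'

```text
t: 18.18
ee_pos: [579.3, -211.3, 357.9]
orientation: [3.129, 0.193, 0.025]
ft_force: [-0.1, 0.3, -1.5]
width: 44.2
```

>>> send_rows --rows '[{"offset":[0.008,-0.0205,0],"twist":[0,0,1.2]},{"offset":[0.0075,-0.0205,0],"twist":[0,0,1.2]},{"offset":[0.007,-0.0205,0],"twist":[0,0,1.2]},{"offset":[0.0065,-0.021,0],"twist":[0,0,1.2]},{"offset":[0.006,-0.021,0],"twist":[0,0,1.2]}]'

```text
t: 18.6
ee_pos: [605.9, -99.9, 361.9]
orientation: [3.135, 0.019, 0.029]
ft_force: [0.8, -0.5, -1.8]
width: 43.9
```

>>> send_rows --rows '[{"offset":[0.0055,-0.021,0],"twist":[0,0,1.2]},{"offset":[0.005,-0.021,0],"twist":[0,0,1.2]},{"offset":[0.005,-0.0215,0],"twist":[0,0,1.2]},{"offset":[0.004,-0.021,0],"twist":[0,0,1.2]},{"offset":[0.003,-0.015,0],"twist":[0,0,0.6]}]'

```text
t: 19.02
ee_pos: [631.1, 5.3, 365.5]
orientation: [3.133, -0.136, 0.031]
ft_force: [0.6, 0.9, -0.8]
width: 43.7
```

```bash
python3 - <<'E'
from h import *
o=obs();print(yawof(o)); t=tray(32,-58)
plan(((*t,64),-4.4))
E
```

```text
t 19.02 tcp [631.1   5.3 365.5] rv [ 3.133 -0.136  0.031] F [ 0.6  0.9 -0.8] w 43.7 q [-0.01  0.47  1.65 -0.01  1.    1.65]
-4.966661712498061
((np.float64(628.503870683669), np.float64(2.737763919548989), 64), -4.4) n 5
  [[-0.001, 0.0004, 0.0277], [-0.0009, 0.0005, 0.0277], [-0.0008, 0.0005, 0.0277], [-0.0007, 0.0005, 0.0277], [-0.0006, 0.0005, 0.0277]] twist [0.1, -0.2, -0.1]
```

>>> send_rows --rows '[{"offset":[-0.002,-0.002,0.015],"twist":[0,-0.3,0]},{"offset":[-0.001,0,0.03],"twist":[0,-0.3,0]},{"offset":[-0.001,0,0.033],"twist":[0,-0.3,0]},{"offset":[0,0,0.03],"twist":[0,-0.2,0]},{"offset":[0,0,0.01],"twist":[0,0,0]}]'

```text
t: 19.43
ee_pos: [629.4, 9.6, 247.6]
orientation: [3.135, -0.126, 0.016]
ft_force: [-1.1, -0.0, -2.4]
width: 43.7
```

```bash
python3 - <<'E'
from h import *
o=obs();print(yawof(o)); t=tray(32,-58)
plan(((*t,61.5),-4.4))
E
```

```text
t 19.43 tcp [629.4   9.6 247.6] rv [ 3.135 -0.126  0.016] F [-1.1 -0.  -2.4] w 43.7 q [-0.    0.63  1.71 -0.01  0.8   1.65]
-4.601594051729001
((np.float64(628.503870683669), np.float64(2.737763919548989), 61.5), -4.4) n 5
  [[-0.0001, 0.0014, 0.0046], [-0.0001, 0.0014, 0.0046], [-0.0001, 0.0014, 0.0046], [-0.0001, 0.0014, 0.0046], [-0.0001, 0.0014, 0.0046]] twist [0.0, -0.1, -0.0]
```

>>> send_rows --rows '[{"offset":[0,0.003,0.008],"twist":[0,-0.2,0]},{"offset":[0,0.002,0.008],"twist":[0,-0.2,0]},{"offset":[0,0.001,0.006],"twist":[0,0,0]},{"offset":[0,0,0.002],"twist":[0,0,0]},{"offset":[0,0,0],"twist":[0,0,0]}]'

```text
t: 19.85
ee_pos: [629.3, 0.9, 222.8]
orientation: [3.136, -0.128, 0.004]
ft_force: [0.6, -0.6, -1.4]
width: 43.7
```

```bash
python3 - <<'E'
from h import *
o=obs();print(yawof(o))
E
```

```text
t 19.85 tcp [629.3   0.9 222.8] rv [ 3.136 -0.128  0.004] F [ 0.6 -0.6 -1.4] w 43.7 q [-0.02  0.67  1.71 -0.    0.76  1.64]
-4.689579031225785
```

>>> send_rows --rows '[{"offset":[0,0,0.001],"twist":[0,0,0]},{"offset":[0,0,0.001],"twist":[0,0,0]},{"offset":[0,0,0],"twist":[0,0,0]},{"offset":[0,0,0],"twist":[0,0,0]},{"offset":[0,0,0],"twist":[0,0,0]}]'

```text
t: 20.27
ee_pos: [630.6, -0.2, 223.6]
orientation: [3.136, -0.13, 0.013]
ft_force: [0.8, 1.1, -1.3]
width: 43.9
```

>>> send_rows --rows '[{"offset":[0,0,0],"twist":[0,0,0]},{"offset":[0,0,0],"twist":[0,0,0]},{"offset":[0,0,0],"twist":[0,0,0]},{"offset":[0,0,0],"twist":[0,0,0]},{"offset":[0,0,0],"twist":[0,0,0]}]' --gripper 0.062

```text
t: 20.68
ee_pos: [630.8, -0.1, 224.1]
orientation: [3.136, -0.129, 0.014]
ft_force: [-0.3, 0.2, 0.1]
width: 62.2
```

>>> send_rows --rows '[{"offset":[0,0,-0.01],"twist":[0,0,0]},{"offset":[0,0,-0.03],"twist":[0,0,0]},{"offset":[0,0,-0.035],"twist":[0,0,0]},{"offset":[0,0,-0.035],"twist":[0,0,0]},{"offset":[0,0,-0.025],"twist":[0,0,0]}]'

```text
t: 21.1
ee_pos: [627.4, 0.5, 358.8]
orientation: [3.135, -0.129, -0.009]
ft_force: [0.9, 0.6, -0.5]
width: 62.3
```

```bash
python3 - <<'E'
from look import *
o=obs();print(yawof(o)); a,b,D,D2=look('4'); nets2(['dish_mid','mortar_mid','flask_mid','rack_mid'])
cv2.imwrite('pics/v4.png',np.vstack([cv2.resize(a[190:340,190:510],None,fx=2,fy=2),cv2.resize(b[200:360,150:470],None,fx=2,fy=1.7)])[:590])
# dish rim from scene depth too
C2=cloud('scene',D2); m=(C2[...,0]>380)&(C2[...,0]<500)&(C2[...,1]>-250)&(C2[...,1]<-100)&(C2[...,2]>30)&(C2[...,2]<55)
r=cv2.minAreaRect(C2[m][:,:2].astype(np.float32)); print('dish scene rim',m.sum(),r)
E
```

```text
t 21.1 tcp [6.274e+02 5.000e-01 3.588e+02] rv [ 3.135 -0.129 -0.009] F [ 0.9  0.6 -0.5] w 62.3 q [-0.02  0.48  1.66 -0.    1.01  1.64]
-4.70983962138819
blob [491. 277.] c [ 514.6 -465.8] sz [30.1 29.9] ang 90.0 ztop 93
blob [440. 305.] c [ 434.3 -317.8] sz [61.3 63.2] ang 1.3 ztop 49
blob [387. 317.] c [ 400.3 -169. ] sz [80.3 55.1] ang 0.2 ztop 46
dish_mid [ 402.3 -166.1   14.6] 0.65 0.59
mortar_mid [ 429.  -317.8   27. ] 0.56 0.56
flask_mid {'scene': [{'position': [166.7, 350.9], 'conf': 0.57}], 'top': []}
rack_mid [601.9  46.2 -48.9] 0.82 0.73
dish scene rim 125 ((413.0519104003906, -170.90138244628906), (54.194679260253906, 65.3229751586914), 87.99833679199219)
```

View pics/v4.png

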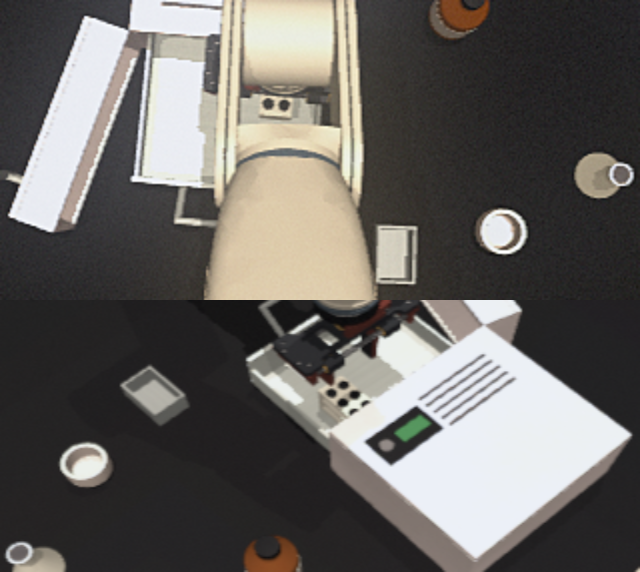

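```bash
python3 - <<'E'
from h import *
plan(((401,-169,150),0.2,2))
E
```

```text
((401, -169, 150), 0.2, 2) n 10
  [[-0.0211, 0.0187, 0.0044], [-0.0213, 0.0185, 0.0044], [-0.0214, 0.0184, 0.0043], [-0.0216, 0.0182, 0.0043], [-0.0217, 0.018, 0.0043]] twist [0.0, 0.1, -0.5]
  [[-0.0219, 0.0178, 0.0043], [-0.0221, 0.0176, 0.0042], [-0.0222, 0.0174, 0.0042], [-0.0224, 0.0173, 0.0042], [-0.0225, 0.0171, 0.0041]] twist [0.0, 0.1, -0.5]
```

>>> send_rows --rows '[{"offset":[-0.021,0.0185,0.003],"twist":[0,0.1,-0.5]},{"offset":[-0.021,0.0185,0.003],"twist":[0,0.1,-0.5]},{"offset":[-0.0215,0.0185,0.004],"twist":[0,0.1,-0.5]},{"offset":[-0.0215,0.018,0.004],"twist":[0,0.1,-0.5]},{"offset":[-0.0215,0.018,0.004],"twist":[0,0.1,-0.5]}]' --gripper 0.0878

```text
t: 22.02
ee_pos: [514.6, -83.8, 333.4]
orientation: [3.138, -0.049, -0.001]
ft_force: [-0.4, -0.9, -0.3]
width: 87.2
```

>>> send_rows --rows '[{"offset":[-0.022,0.018,0.004],"twist":[0,0.1,-0.5]},{"offset":[-0.022,0.0175,0.004],"twist":[0,0.1,-0.5]},{"offset":[-0.022,0.0175,0.004],"twist":[0,0.1,-0.5]},{"offset":[-0.022,0.017,0.004],"twist":[0,0.1,-0.5]},{"offset":[-0.018,0.014,0.004],"twist":[0,0.1,-0.4]}]'

```text
t: 22.43
ee_pos: [400.7, -169.2, 310.0]
orientation: [3.14, 0.023, 0.004]
ft_force: [-0.4, -0.5, 0.4]
width: 87.7
```

>>> send_rows --rows '[{"offset":[0,0,0.006],"twist":[0,0,0]},{"offset":[0,0,0.01],"twist":[0,0,0]},{"offset":[0,0,0.01],"twist":[0,0,0]},{"offset":[0,0,0.006],"twist":[0,0,0]},{"offset":[0,0,0],"twist":[0,0,0]}]'

```text
t: 22.85
ee_pos: [397.7, -170.8, 274.3]
orientation: [-3.141, -0.012, 0.003]
ft_force: [-0.1, -1.0, 0.5]
width: 87.9
```

```bash
python3 - <<'E'
from h import *
o=obs();print(yawof(o))
plan(((401,-169,24),0.2,1))
E
```

```text
t 22.85 tcp [ 397.7 -170.8  274.3] rv [-3.141e+00 -1.200e-02  3.000e-03] F [-0.1 -1.   0.5] w 87.9 q [-0.43  0.37  2.13 -0.    0.64  1.13]
0.43372438842191724
((401, -169, 24), 0.2, 1) n 5
 all {"offset": [0.0007, -0.0004, 0.0175], "twist": [-0.0, 0.0, 0.0]}
```

>>> send_rows --rows '[{"offset":[0.001,-0.001,0.015],"twist":[0,0,0]},{"offset":[0.001,-0.001,0.025],"twist":[0,0,0]},{"offset":[0.001,0,0.025],"twist":[0,0,0]},{"offset":[0,0,0.015],"twist":[0,0,0]},{"offset":[0,0,0.004],"twist":[0,0,0]}]'

```text
t: 23.27
ee_pos: [405.3, -168.1, 188.6]
orientation: [3.14, 0.015, 0.007]
ft_force: [0.4, 0.4, 0.9]
width: 87.7
```

```bash
python3 - <<'E'
from h import *
o=obs();print(yawof(o))
plan(((401,-169,24),0.2,1))
E
```

```text
t 23.27 tcp [ 405.3 -168.1  188.6] rv [3.14  0.015 0.007] F [0.4 0.4 0.9] w 87.7 q [-0.42  0.57  2.14  0.    0.44  1.14]
0.5488154961363468
((401, -169, 24), 0.2, 1) n 5
 all {"offset": [-0.0009, 0.0002, 0.0003], "twist": [0.0, -0.1, 0.1]}
```

>>> send_rows --rows '[{"offset":[-0.003,0,0.002],"twist":[0,0,0]},{"offset":[-0.001,0,0.001],"twist":[0,0,0]},{"offset":[0,0,0],"twist":[0,0,0]},{"offset":[0,0,0],"twist":[0,0,0]},{"offset":[0,0,0],"twist":[0,0,0]}]' --gripper 0.03

```text
t: 23.68
ee_pos: [402.3, -167.7, 186.4]
orientation: [3.139, 0.017, 0.008]
ft_force: [0.8, -0.6, 0.2]
width: 58.2
```

>>> send_rows --rows '[{"offset":[0,0,0],"twist":[0,0,0]},{"offset":[0,0,0],"twist":[0,0,0]},{"offset":[0,0,0],"twist":[0,0,0]},{"offset":[0,0,0],"twist":[0,0,0]},{"offset":[0,0,0],"twist":[0,0,0]}]'

```text
t: 24.1
ee_pos: [403.0, -168.2, 188.4]
orientation: [3.138, 0.016, 0.013]
ft_force: [-0.5, -0.9, -0.5]
width: 53.9
```

>>> send_rows --rows '[{"offset":[0,0,-0.01],"twist":[0,0,0]},{"offset":[0,0,-0.03],"twist":[0,0,0]},{"offset":[0,0,-0.038],"twist":[0,0,0]},{"offset":[0,0,-0.038],"twist":[0,0,0]},{"offset":[0,0,-0.038],"twist":[0,0,0]}]'

```text
t: 24.52
ee_pos: [399.0, -166.5, 342.8]
orientation: [-3.137, -0.016, 0.014]
ft_force: [1.0, -0.9, -1.8]
width: 54.1
```

```bash
python3 - <<'E'
from h import *
o=obs();print(yawof(o)); t=tray(32,58);print(t)
plan(((*t,190),-4.4,3))
E
```

```text
t 24.52 tcp [ 399.  -166.5  342.8] rv [-3.137 -0.016  0.014] F [ 1.  -0.9 -1.8] w 54.1 q [-0.42  0.24  2.09  0.    0.82  1.14]
0.5884087607419284
[637.31138627 118.40291714]
((np.float64(637.3113862650065), np.float64(118.40291713902343), 190), -4.4, 3) n 15
  [[0.0161, -0.0188, -0.0007], [0.016, -0.0189, -0.0007], [0.0159, -0.019, -0.0007], [0.0157, -0.0191, -0.0007], [0.0156, -0.0192, -0.0007]] twist [-0.0, 0.0, 0.3]
  [[0.0155, -0.0193, -0.0007], [0.0154, -0.0194, -0.0007], [0.0153, -0.0195, -0.0007], [0.0152, -0.0196, -0.0007], [0.0151, -0.0196, -0.0007]] twist [-0.0, 0.0, 0.3]
  [[0.015, -0.0197, -0.0007], [0.0148, -0.0198, -0.0007], [0.0147, -0.0199, -0.0007], [0.0146, -0.02, -0.0007], [0.0145, -0.0201, -0.0007]] twist [-0.0, 0.0, 0.3]
```

>>> send_rows --rows '[{"offset":[0.016,-0.019,-0.001],"twist":[0,0,0.3]},{"offset":[0.016,-0.019,-0.001],"twist":[0,0,0.3]},{"offset":[0.016,-0.019,-0.001],"twist":[0,0,0.3]},{"offset":[0.0155,-0.019,0],"twist":[0,0,0.3]},{"offset":[0.0155,-0.019,0],"twist":[0,0,0.3]}]'

```text
t: 24.93
ee_pos: [479.2, -71.2, 360.4]
orientation: [3.139, -0.038, 0.015]
ft_force: [0.2, -0.5, -0.8]
width: 54.2
```

>>> send_rows --rows '[{"offset":[0.0155,-0.0195,0],"twist":[0,0,0.3]},{"offset":[0.0155,-0.0195,0],"twist":[0,0,0.3]},{"offset":[0.0155,-0.0195,0],"twist":[0,0,0.3]},{"offset":[0.015,-0.0195,0],"twist":[0,0,0.3]},{"offset":[0.015,-0.0195,0],"twist":[0,0,0.3]}]'

```text
t: 25.35
ee_pos: [560.3, 29.2, 364.9]
orientation: [3.138, -0.081, 0.016]
ft_force: [-1.0, -0.0, -1.0]
width: 53.9
```

>>> send_rows --rows '[{"offset":[0.015,-0.02,0],"twist":[0,0,0.3]},{"offset":[0.015,-0.02,0],"twist":[0,0,0.3]},{"offset":[0.014,-0.019,0],"twist":[0,0,0.3]},{"offset":[0.01,-0.014,0],"twist":[0,0,0.3]},{"offset":[0.005,-0.007,0],"twist":[0,0,0.3]}]'

```text
t: 25.77
ee_pos: [626.0, 112.1, 368.3]
orientation: [3.137, -0.12, 0.015]
ft_force: [0.3, 0.8, -1.0]
width: 54.1
```

```bash
python3 - <<'E'
from h import *
o=obs();print(yawof(o)); t=tray(32,58)
plan(((*t,46),-4.4,1))
E
```

```text
t 25.77 tcp [626.  112.1 368.3] rv [ 3.137 -0.12   0.015] F [ 0.3  0.8 -1. ] w 54.1 q [ 0.16  0.48  1.63 -0.01  1.02  1.81]
-4.3936069188084526
((np.float64(637.3113862650065), np.float64(118.40291713902343), 46), -4.4, 1) n 5
  [[0.0018, -0.0015, 0.0319], [0.0019, -0.0015, 0.0319], [0.002, -0.0015, 0.0319], [0.002, -0.0014, 0.0319], [0.0021, -0.0014, 0.0319]] twist [0.0, -0.1, 0.0]
```

>>> send_rows --rows '[{"offset":[0.002,-0.002,0.015],"twist":[0,-0.2,0]},{"offset":[0.002,-0.002,0.028],"twist":[0,-0.2,0]},{"offset":[0.001,-0.001,0.032],"twist":[0,-0.2,0]},{"offset":[0.001,0,0.028],"twist":[0,-0.2,0]},{"offset":[0,0,0.01],"twist":[0,0,0]}]'

```text
t: 26.18
ee_pos: [633.0, 116.5, 254.0]
orientation: [3.138, -0.118, 0.002]
ft_force: [-0.2, 0.1, -0.5]
width: 54.0
```

```bash
python3 - <<'E'
from h import *
o=obs();print(yawof(o)); t=tray(30,58)
plan(((*t,44.5),-4.4,1))
E
```

```text
t 26.18 tcp [633.  116.5 254. ] rv [ 3.138e+00 -1.180e-01  2.000e-03] F [-0.2  0.1 -0.5] w 54.0 q [ 0.16  0.64  1.67 -0.    0.83  1.81]
-4.29080661079442
((np.float64(635.3171594853604), np.float64(118.55477085594305), 44.5), -4.4, 1) n 5
 all {"offset": [0.0004, -0.0005, 0.0093], "twist": [0.0, -0.0, 0.0]}
```

>>> send_rows --rows '[{"offset":[0,0,0.012],"twist":[0,0,0]},{"offset":[0,0,0.012],"twist":[0,0,0]},{"offset":[0,0,0.012],"twist":[0,0,0]},{"offset":[0,0,0.006],"twist":[0,0,0]},{"offset":[0,0,0.001],"twist":[0,0,0]}]'

```text
t: 26.6
ee_pos: [631.0, 114.1, 205.9]
orientation: [3.137, -0.121, -0.005]
ft_force: [-2.4, -0.5, 9.5]
width: 54.0
```

>>> send_rows --rows '[{"offset":[0,0,0.001],"twist":[0,0,0]},{"offset":[0,0,0],"twist":[0,0,0]},{"offset":[0,0,0],"twist":[0,0,0]},{"offset":[0,0,0],"twist":[0,0,0]},{"offset":[0,0,0],"twist":[0,0,0]}]'

```text
t: 27.02
ee_pos: [633.2, 114.2, 208.9]
orientation: [3.138, -0.121, 0.006]
ft_force: [0.1, -0.4, -0.9]
width: 53.9
```

>>> send_rows --rows '[{"offset":[0,0,0.002],"twist":[0,0,0]},{"offset":[0,0,0.001],"twist":[0,0,0]},{"offset":[0,0,0.001],"twist":[0,0,0]},{"offset":[0,0,0],"twist":[0,0,0]},{"offset":[0,0,0],"twist":[0,0,0]}]' --gripper 0.07

```text
t: 27.43
ee_pos: [633.7, 114.4, 205.6]
orientation: [3.139, -0.12, 0.009]
ft_force: [-0.0, -0.2, 0.0]
width: 70.2
```

>>> send_rows --rows '[{"offset":[0,0,-0.005],"twist":[0,0,0]},{"offset":[0,0,-0.03],"twist":[0,0,0]},{"offset":[0,0,-0.035],"twist":[0,0,0]},{"offset":[0,0,-0.038],"twist":[0,0,0]},{"offset":[0,0,-0.038],"twist":[0,0,0]}]'

```text
t: 27.85
ee_pos: [629.9, 114.0, 347.1]
orientation: [3.135, -0.12, -0.021]
ft_force: [0.1, -0.2, -0.3]
width: 69.9
```

```bash
python3 - <<'E'
from look import *
o=obs();print(yawof(o)); look('5')
plan(((434,-318,150),-3,3))
E
```

```text
t 27.85 tcp [629.9 114.  347.1] rv [ 3.135 -0.12  -0.021] F [ 0.1 -0.2 -0.3] w 69.9 q [ 0.16  0.51  1.63 -0.    1.01  1.81]
-4.396305095994956
blob [491. 277.] c [ 514.3 -466.2] sz [30.8 29.4] ang 57.2 ztop 92
blob [440. 305.] c [ 434.3 -318.2] sz [61.2 64.2] ang 0.5 ztop 49
((434, -318, 150), -3, 3) n 15
  [[-0.011, 0.0298, 0.0027], [-0.011, 0.0297, 0.0027], [-0.0111, 0.0297, 0.0027], [-0.0111, 0.0297, 0.0027], [-0.0112, 0.0297, 0.0027]] twist [0.0, 0.0, -0.1]
  [[-0.0112, 0.0297, 0.0027], [-0.0113, 0.0296, 0.0027], [-0.0113, 0.0296, 0.0027], [-0.0114, 0.0296, 0.0027], [-0.0114, 0.0296, 0.0027]] twist [0.0, 0.0, -0.1]
  [[-0.0115, 0.0296, 0.0027], [-0.0115, 0.0296, 0.0027], [-0.0116, 0.0295, 0.0027], [-0.0116, 0.0295, 0.0027], [-0.0117, 0.0295, 0.0027]] twist [0.0, 0.0, -0.1]
```

>>> send_rows --rows '[{"offset":[-0.011,0.0298,0],"twist":[0,0.3,0]},{"offset":[-0.011,0.0298,0],"twist":[0,0.3,0]},{"offset":[-0.011,0.0298,0],"twist":[0,0.3,0]},{"offset":[-0.011,0.0298,0],"twist":[0,0.2,0]},{"offset":[-0.011,0.0298,0],"twist":[0,0,0]}]' --gripper 0.0878

```text
t: 28.37
ee_pos: [566.3, -29.3, 356.1]
orientation: [3.139, -0.107, 0.048]
ft_force: [-0.1, -0.2, 0.3]
width: 87.7
```

>>> send_rows --rows '[{"offset":[-0.0115,0.0297,0.001],"twist":[0,0,0]},{"offset":[-0.0115,0.0297,0.002],"twist":[0,0,0]},{"offset":[-0.0115,0.0297,0.002],"twist":[0,0,0]},{"offset":[-0.0115,0.0297,0.002],"twist":[0,0,0]},{"offset":[-0.0115,0.0297,0.002],"twist":[0,0,0]}]'

```text
t: 28.78
ee_pos: [494.4, -179.4, 345.0]
orientation: [3.139, -0.104, 0.049]
ft_force: [-0.3, 0.1, -0.0]
width: 87.8
```

>>> send_rows --rows '[{"offset":[-0.0115,0.0297,0.004],"twist":[0,0,0]},{"offset":[-0.0115,0.0297,0.006],"twist":[0,0,0]},{"offset":[-0.0115,0.0295,0.006],"twist":[0,0,0]},{"offset":[-0.011,0.026,0.006],"twist":[0,0,0]},{"offset":[-0.006,0.014,0.006],"twist":[0,0,0]}]'

```text
t: 29.2
ee_pos: [430.0, -312.3, 314.9]
orientation: [3.137, -0.107, 0.053]
ft_force: [1.2, 0.9, -0.2]
width: 87.8
```

```bash
python3 - <<'E'
from h import *
o=obs();print(yawof(o))
plan(((434,-318,80),-3,1))
E
```

```text
t 29.2 tcp [ 430.  -312.3  314.9] rv [ 3.137 -0.107  0.053] F [ 1.2  0.9 -0.2] w 87.8 q [-0.65  0.41  1.91  0.02  0.8   0.97]
-3.8909583042874343
((434, -318, 80), -3, 1) n 5
  [[0.0004, 0.0011, 0.0144], [0.0005, 0.0011, 0.0144], [0.0006, 0.0011, 0.0144], [0.0007, 0.0011, 0.0144], [0.0008, 0.0011, 0.0144]] twist [0.0, -0.4, -0.2]
```

>>> send_rows --rows '[{"offset":[0.001,0.001,0.012],"twist":[0,-0.5,-0.2]},{"offset":[0.001,0.001,0.02],"twist":[0,-0.5,-0.2]},{"offset":[0.001,0.001,0.02],"twist":[0,-0.5,-0.2]},{"offset":[0,0,0.012],"twist":[0,-0.3,0]},{"offset":[0,0,0.004],"twist":[0,0,0]}]'

```text
t: 29.62
ee_pos: [432.5, -318.3, 242.9]
orientation: [3.138, -0.1, 0.001]
ft_force: [-0.1, 0.2, -0.1]
width: 88.1
```

```bash
python3 - <<'E'
from h import *
o=obs();print(yawof(o))
plan(((434,-318,24),-3,1))
E
```

```text
t 29.62 tcp [ 432.5 -318.3  242.9] rv [ 3.138e+00 -1.000e-01  1.000e-03] F [-0.1  0.2 -0.1] w 88.1 q [-0.66  0.54  1.92 -0.    0.68  0.98]
-3.6341362758822084
((434, -318, 24), -3, 1) n 5
  [[0.0003, -0.0001, 0.0112], [0.0003, -0.0001, 0.0112], [0.0003, -0.0001, 0.0112], [0.0003, -0.0001, 0.0112], [0.0003, -0.0001, 0.0112]] twist [0.0, -0.0, -0.1]
```

>>> send_rows --rows '[{"offset":[0,0,0.014],"twist":[0,0,0]},{"offset":[0,0,0.016],"twist":[0,0,0]},{"offset":[0,0,0.014],"twist":[0,0,0]},{"offset":[0,0,0.008],"twist":[0,0,0]},{"offset":[0,0,0.002],"twist":[0,0,0]}]'

```text
t: 30.03
ee_pos: [434.3, -315.5, 186.2]
orientation: [3.139, -0.094, 0.0]
ft_force: [0.3, -0.1, 0.1]
width: 87.6
```

>>> send_rows --rows '[{"offset":[0,0,0],"twist":[0,0,0]},{"offset":[0,0,0],"twist":[0,0,0]},{"offset":[0,0,0],"twist":[0,0,0]},{"offset":[0,0,0],"twist":[0,0,0]},{"offset":[0,0,0],"twist":[0,0,0]}]' --gripper 0.04

```text
t: 30.45
ee_pos: [435.6, -315.3, 188.2]
orientation: [3.137, -0.092, 0.004]
ft_force: [0.4, 0.5, -2.2]
width: 62.4
```

>>> send_rows --rows '[{"offset":[0,0,0],"twist":[0,0,0]},{"offset":[0,0,0],"twist":[0,0,0]},{"offset":[0,0,0],"twist":[0,0,0]},{"offset":[0,0,0],"twist":[0,0,0]},{"offset":[0,0,0],"twist":[0,0,0]}]'

```text
t: 30.87
ee_pos: [435.5, -315.4, 189.1]
orientation: [3.137, -0.092, 0.005]
ft_force: [0.1, -0.1, -2.4]
width: 62.8
```

>>> send_rows --rows '[{"offset":[0,0,-0.01],"twist":[0,0,0]},{"offset":[0,0,-0.03],"twist":[0,0,0]},{"offset":[0,0,-0.038],"twist":[0,0,0]},{"offset":[0,0,-0.038],"twist":[0,0,0]},{"offset":[0,0,-0.036],"twist":[0,0,0]}]'

```text
t: 31.28
ee_pos: [432.5, -313.1, 340.1]
orientation: [-3.133, 0.093, 0.019]
ft_force: [1.6, -1.3, -1.5]
width: 62.6
```

```bash
python3 - <<'E'
from h import *
o=obs();print(yawof(o)); t=tray(-58,58);print(t)
plan(((*t,185),-4.4,3))
E
```

```text
t 31.28 tcp [ 432.5 -313.1  340.1] rv [-3.133  0.093  0.019] F [ 1.6 -1.3 -1.5] w 62.6 q [-0.65  0.38  1.88 -0.    0.9   0.98]
-3.3897049644507793
[547.57118118 125.2363344 ]
((np.float64(547.5711811809315), np.float64(125.23633440040597), 185), -4.4, 3) n 15
  [[0.0059, -0.0296, -0.0004], [0.0059, -0.0296, -0.0004], [0.0059, -0.0296, -0.0004], [0.0058, -0.0296, -0.0004], [0.0058, -0.0297, -0.0004]] twist [-0.0, 0.0, 0.1]
  [[0.0058, -0.0297, -0.0004], [0.0057, -0.0297, -0.0004], [0.0057, -0.0297, -0.0004], [0.0056, -0.0297, -0.0005], [0.0056, -0.0297, -0.0005]] twist [-0.0, 0.0, 0.1]
  [[0.0056, -0.0297, -0.0005], [0.0055, -0.0297, -0.0005], [0.0055, -0.0297, -0.0005], [0.0055, -0.0297, -0.0005], [0.0054, -0.0297, -0.0005]] twist [-0.0, 0.0, 0.1]
```

>>> send_rows --rows '[{"offset":[0.006,-0.0296,-0.001],"twist":[0,0,0.1]},{"offset":[0.006,-0.0296,-0.001],"twist":[0,0,0.1]},{"offset":[0.006,-0.0296,-0.001],"twist":[0,0,0.1]},{"offset":[0.006,-0.0296,0],"twist":[0,0,0.1]},{"offset":[0.006,-0.0296,0],"twist":[0,0,0.1]}]'

```text
t: 31.7
ee_pos: [473.8, -168.6, 358.0]
orientation: [3.135, -0.122, 0.012]
ft_force: [-0.2, -0.1, -1.9]
width: 62.6
```

>>> send_rows --rows '[{"offset":[0.006,-0.0297,0],"twist":[0,0,0.1]},{"offset":[0.006,-0.0297,0],"twist":[0,0,0.1]},{"offset":[0.0055,-0.0297,0],"twist":[0,0,0.1]},{"offset":[0.0055,-0.0297,0],"twist":[0,0,0.1]},{"offset":[0.0055,-0.0297,0],"twist":[0,0,0.1]}]'

```text
t: 32.12
ee_pos: [513.8, -15.3, 361.8]
orientation: [3.133, -0.138, 0.017]
ft_force: [0.5, -0.4, -1.8]
width: 63.0
```

>>> send_rows --rows '[{"offset":[0.0055,-0.0297,0],"twist":[0,0,0.1]},{"offset":[0.0055,-0.0297,0],"twist":[0,0,0.1]},{"offset":[0.0055,-0.028,0],"twist":[0,0,0.1]},{"offset":[0.005,-0.022,0],"twist":[0,0,0]},{"offset":[0.002,-0.01,0],"twist":[0,0,0]}]'

```text
t: 32.53
ee_pos: [547.7, 110.9, 365.2]
orientation: [3.134, -0.142, 0.021]
ft_force: [-1.0, 0.1, -1.5]
width: 63.1
```

```bash
python3 - <<'E'
from h import *
o=obs();print(yawof(o)); t=tray(-58,58)
plan(((*t,46),-4.4,1))
E
```

```text
t 32.53 tcp [547.7 110.9 365.2] rv [ 3.134 -0.142  0.021] F [-1.   0.1 -1.5] w 63.1 q [ 0.18  0.38  1.81 -0.01  0.94  1.85]
-5.175869685084708
((np.float64(547.5711811809315), np.float64(125.23633440040597), 46), -4.4, 1) n 5
  [[-0.0007, -0.003, 0.0312], [-0.0006, -0.0029, 0.0312], [-0.0005, -0.0029, 0.0312], [-0.0004, -0.0029, 0.0312], [-0.0003, -0.0029, 0.0312]] twist [0.0, -0.2, -0.2]
```

>>> send_rows --rows '[{"offset":[0,-0.003,0.015],"twist":[0,-0.2,-0.2]},{"offset":[0,-0.003,0.028],"twist":[0,-0.2,-0.2]},{"offset":[0,-0.002,0.03],"twist":[0,-0.2,-0.2]},{"offset":[0,-0.001,0.025],"twist":[0,-0.1,0]},{"offset":[0,0,0.01],"twist":[0,0,0]}]'

```text
t: 32.95
ee_pos: [551.3, 122.1, 260.3]
orientation: [3.138, -0.117, 0.018]
ft_force: [-0.9, -0.4, -2.3]
width: 62.8
```

```bash
python3 - <<'E'
from h import *
o=obs();print(yawof(o)); t=tray(-58,56)
plan(((*t,46),-4.4,1))
E
```

```text
t 32.95 tcp [551.3 122.1 260.3] rv [ 3.138 -0.117  0.018] F [-0.9 -0.4 -2.3] w 62.8 q [ 0.2   0.54  1.85 -0.01  0.74  1.85]
-4.267202880091963
((np.float64(547.4193274640119), np.float64(123.24210762075985), 46), -4.4, 1) n 5
  [[-0.0009, -0.0002, 0.0103], [-0.0009, -0.0002, 0.0103], [-0.0009, -0.0002, 0.0103], [-0.0008, -0.0002, 0.0103], [-0.0008, -0.0002, 0.0103]] twist [0.0, -0.1, 0.0]
```

>>> send_rows --rows '[{"offset":[-0.002,0,0.012],"twist":[0,-0.2,0]},{"offset":[-0.001,0,0.014],"twist":[0,-0.2,0]},{"offset":[0,0,0.012],"twist":[0,0,0]},{"offset":[0,0,0.006],"twist":[0,0,0]},{"offset":[0,0,0.001],"twist":[0,0,0]}]'

```text
t: 33.37
ee_pos: [548.1, 120.5, 212.1]
orientation: [3.138, -0.119, 0.004]
ft_force: [-0.5, 0.1, -1.6]
width: 62.9
```

>>> send_rows --rows '[{"offset":[0,0,0.002],"twist":[0,0,0]},{"offset":[0,0,0.001],"twist":[0,0,0]},{"offset":[0,0,0.001],"twist":[0,0,0]},{"offset":[0,0,0],"twist":[0,0,0]},{"offset":[0,0,0],"twist":[0,0,0]}]'

```text
t: 33.78
ee_pos: [549.4, 120.5, 209.5]
orientation: [3.138, -0.12, 0.01]
ft_force: [-0.1, 0.8, -1.7]
width: 63.1
```

>>> send_rows --rows '[{"offset":[0,0,0.002],"twist":[0,0,0]},{"offset":[0,0,0.002],"twist":[0,0,0]},{"offset":[0,0,0.001],"twist":[0,0,0]},{"offset":[0,0,0.001],"twist":[0,0,0]},{"offset":[0,0,0.001],"twist":[0,0,0]}]'

```text
t: 34.2
ee_pos: [551.5, 120.4, 206.5]
orientation: [3.139, -0.119, 0.02]
ft_force: [-2.3, -0.5, 7.6]
width: 62.9
```

>>> send_rows --rows '[{"offset":[0,0,0],"twist":[0,0,0]},{"offset":[0,0,0],"twist":[0,0,0]},{"offset":[0,0,0],"twist":[0,0,0]},{"offset":[0,0,0],"twist":[0,0,0]},{"offset":[0,0,0],"twist":[0,0,0]}]' --gripper 0.078

```text
t: 34.62
ee_pos: [552.1, 120.5, 207.4]
orientation: [-3.139, 0.119, -0.024]
ft_force: [0.3, 0.2, 0.0]
width: 78.0
```

>>> send_rows --rows '[{"offset":[0,0,-0.005],"twist":[0,0,0]},{"offset":[0,0,-0.03],"twist":[0,0,0]},{"offset":[0,0,-0.038],"twist":[0,0,0]},{"offset":[0,0,-0.038],"twist":[0,0,0]},{"offset":[0,0,-0.038],"twist":[0,0,0]}]'

```text
t: 35.03
ee_pos: [547.0, 120.1, 352.8]
orientation: [3.135, -0.119, -0.007]
ft_force: [0.9, 0.3, -0.5]
width: 77.6
```

```bash
python3 - <<'E'
from look import *
o=obs();print(yawof(o)); a,b,D,D2=look('6')
r={n:nets.spot_point(n,'flask_mid')[:2] for n in ('scene','top')};print(r)
C2=cloud('scene',D2); m=(C2[...,0]>430)&(C2[...,0]<600)&(C2[...,1]>-560)&(C2[...,1]<-400)&(C2[...,2]>82)&(C2[...,2]<110)
print('rim scene',m.sum(),C2[m].mean(0),np.ptp(C2[m],0))
plan(((514,-466,190),-4,4))
E
```

```text
t 35.03 tcp [547.  120.1 352.8] rv [ 3.135 -0.119 -0.007] F [ 0.9  0.3 -0.5] w 77.6 q [ 0.2   0.4   1.81 -0.    0.94  1.84]
-4.335172713628833
blob [491. 277.] c [ 514.3 -465.1] sz [31.3 29.7] ang 70.1 ztop 93
{'scene': [], 'top': [{'position': [493.0, 279.9], 'conf': 0.79}]}
rim scene 133 [ 517.9045977  -467.91936125   89.07499777] [31.16919888 29.38437453 10.34681356]
((514, -466, 190), -4, 4) n 20
 all {"offset": [0.0005, 0.0294, 0.0001], "twist": [0.0, -0.0, -0.0]}
```

>>> send_rows --rows '[{"offset":[0,0.025,0],"twist":[0,0,0]},{"offset":[0,0.03,0],"twist":[0,0,0]},{"offset":[0,0.03,0],"twist":[0,0,0]},{"offset":[0,0.03,0],"twist":[0,0,0]},{"offset":[0,0.03,0],"twist":[0,0,0]}]' --gripper 0.075

```text
t: 35.65
ee_pos: [533.9, -24.2, 345.6]
orientation: [3.137, -0.104, -0.019]
ft_force: [0.4, -0.5, 0.7]
width: 75.1
```

>>> send_rows --rows '[{"offset":[0,0.03,0],"twist":[0,0,0]},{"offset":[0,0.03,0],"twist":[0,0,0]},{"offset":[0,0.03,0],"twist":[0,0,0]},{"offset":[0,0.03,0],"twist":[0,0,0]},{"offset":[0,0.03,0],"twist":[0,0,0]}]'

```text
t: 36.07
ee_pos: [518.7, -180.0, 335.4]
orientation: [-3.138, 0.103, 0.048]
ft_force: [0.2, 0.6, -0.5]
width: 74.9
```

>>> send_rows --rows '[{"offset":[0,0.03,0],"twist":[0,0,0]},{"offset":[0,0.03,0],"twist":[0,0,0]},{"offset":[0,0.03,0],"twist":[0,0,0]},{"offset":[0,0.03,0],"twist":[0,0,0]},{"offset":[0,0.03,0],"twist":[0,0,0]}]'

```text
t: 36.48
ee_pos: [503.5, -335.6, 323.4]
orientation: [-3.128, 0.103, 0.076]
ft_force: [0.3, -0.1, 0.2]
width: 75.1
```

```bash
python3 - <<'E'
from h import *
o=obs();print(yawof(o))
plan(((516,-466.5,150),-4,1))
E
```

```text
t 36.48 tcp [ 503.5 -335.6  323.4] rv [-3.128  0.103  0.076] F [ 0.3 -0.1  0.2] w 75.1 q [-0.6   0.5   1.72 -0.02  0.97  1.04]
-3.7530437663898732
((516, -466.5, 150), -4, 1) n 5
  [[0.0043, 0.026, 0.0016], [0.0043, 0.026, 0.0017], [0.0043, 0.026, 0.0018], [0.0043, 0.026, 0.0019], [0.0043, 0.0259, 0.002]] twist [-0.1, 0.6, 0.0]
```

>>> send_rows --rows '[{"offset":[0.005,0.026,0],"twist":[0,0.8,0]},{"offset":[0.005,0.026,0],"twist":[0,0.8,0]},{"offset":[0.005,0.025,0],"twist":[0,0.8,0]},{"offset":[0.004,0.022,0],"twist":[0,0.7,0]},{"offset":[0.002,0.012,0],"twist":[0,0.4,0]}]'

```text
t: 36.9
ee_pos: [512.3, -454.7, 308.1]
orientation: [-3.119, 0.109, 0.001]
ft_force: [0.0, -0.5, -1.1]
width: 74.8
```

>>> send_rows --rows '[{"offset":[0,0,0],"twist":[0,0,0]},{"offset":[0,0,0],"twist":[0,0,0]},{"offset":[0,0,0],"twist":[0,0,0]},{"offset":[0,0,0],"twist":[0,0,0]},{"offset":[0,0,0],"twist":[0,0,0]}]'

```text
t: 37.32
ee_pos: [510.6, -452.6, 301.7]
orientation: [-3.112, 0.111, 0.015]
ft_force: [0.6, -0.4, -0.6]
width: 75.3
```

```bash
python3 - <<'E'
from h import *
o=obs();print(yawof(o))
plan(((516,-466.5,70),-4,1))
E
```

```text
t 37.32 tcp [ 510.6 -452.6  301.7] rv [-3.112  0.111  0.015] F [ 0.6 -0.4 -0.6] w 75.3 q [-0.75  0.63  1.55  0.02  0.99  0.89]
-4.078983927914058
((516, -466.5, 70), -4, 1) n 5
  [[0.0014, 0.0031, 0.0136], [0.0014, 0.003, 0.0137], [0.0014, 0.0029, 0.0137], [0.0013, 0.0029, 0.0137], [0.0013, 0.0028, 0.0137]] twist [-0.3, 0.1, -0.0]
```

>>> send_rows --rows '[{"offset":[0.002,0.005,0.002],"twist":[-0.4,0.2,0]},{"offset":[0.002,0.005,0.005],"twist":[-0.4,0.1,0]},{"offset":[0.002,0.003,0.01],"twist":[-0.4,0,0]},{"offset":[0.001,0.002,0.015],"twist":[-0.2,0,0]},{"offset":[0,0,0.01],"twist":[0,0,0]}]'

```text
t: 37.73
ee_pos: [518.9, -467.2, 260.4]
orientation: [3.136, -0.106, 0.0]
ft_force: [-0.4, -0.9, -0.2]
width: 75.2
```

```bash
python3 - <<'E'
from h import *
o=obs();print(yawof(o))
plan(((516,-466.5,70),-4,1))
E
```

```text
t 37.73 tcp [ 518.9 -467.2  260.4] rv [ 3.136 -0.106  0.   ] F [-0.4 -0.9 -0.2] w 75.2 q [-0.75  0.69  1.53 -0.    0.91  0.89]
-3.8740884106641
((516, -466.5, 70), -4, 1) n 5
 all {"offset": [-0.0006, -0.0001, 0.0055], "twist": [0.0, -0.0, 0.0]}
```

>>> send_rows --rows '[{"offset":[-0.001,0,0.008],"twist":[0,0,0]},{"offset":[-0.001,0,0.008],"twist":[0,0,0]},{"offset":[0,0,0.006],"twist":[0,0,0]},{"offset":[0,0,0.003],"twist":[0,0,0]},{"offset":[0,0,0],"twist":[0,0,0]}]'

```text
t: 38.15
ee_pos: [515.9, -466.3, 228.6]
orientation: [3.14, -0.106, -0.007]
ft_force: [-0.7, -0.1, -0.3]
width: 75.0
```

>>> send_rows --rows '[{"offset":[0,0,0],"twist":[0,0,0]},{"offset":[0,0,0],"twist":[0,0,0]},{"offset":[0,0,0],"twist":[0,0,0]},{"offset":[0,0,0],"twist":[0,0,0]},{"offset":[0,0,0],"twist":[0,0,0]}]' --gripper 0.01

```text
t: 38.57
ee_pos: [516.3, -466.8, 230.2]
orientation: [3.138, -0.106, -0.004]
ft_force: [-0.0, 0.8, 0.0]
width: 45.4
```

>>> send_rows --rows '[{"offset":[0,0,0],"twist":[0,0,0]},{"offset":[0,0,0],"twist":[0,0,0]},{"offset":[0,0,0],"twist":[0,0,0]},{"offset":[0,0,0],"twist":[0,0,0]},{"offset":[0,0,0],"twist":[0,0,0]}]'

```text
t: 38.98
ee_pos: [516.4, -466.8, 231.0]
orientation: [3.137, -0.106, -0.002]
ft_force: [0.8, -0.1, -1.6]
width: 31.3
```

>>> send_rows --rows '[{"offset":[0,0,-0.01],"twist":[0,0,0]},{"offset":[0,0,-0.03],"twist":[0,0,0]},{"offset":[0,0,-0.038],"twist":[0,0,0]},{"offset":[0,0,-0.038],"twist":[0,0,0]},{"offset":[0,0,-0.036],"twist":[0,0,0]}]'

```text
t: 39.4
ee_pos: [514.6, -464.6, 378.8]
orientation: [-3.128, 0.106, 0.028]
ft_force: [0.8, -0.7, -1.3]
width: 31.2
```

```bash
python3 - <<'E'
from h import *
o=obs();print(yawof(o)); t=tray(-58,-56);print(t)
plan(((*t,225),-4.4,3))
E
```

```text
t 39.4 tcp [ 514.6 -464.6  378.8] rv [-3.128  0.106  0.028] F [ 0.8 -0.7 -1.3] w 31.2 q [-0.75  0.55  1.48 -0.    1.13  0.89]
-3.865634964468672
[538.91551932  11.56540796]
((np.float64(538.9155193165136), np.float64(11.56540796057763), 225), -4.4, 3) n 15
  [[-0.0005, -0.0318, -0.0003], [-0.0006, -0.0318, -0.0003], [-0.0006, -0.0318, -0.0003], [-0.0006, -0.0318, -0.0003], [-0.0006, -0.0318, -0.0004]] twist [-0.0, 0.1, 0.0]
  [[-0.0006, -0.0318, -0.0004], [-0.0006, -0.0318, -0.0004], [-0.0007, -0.0318, -0.0004], [-0.0007, -0.0318, -0.0004], [-0.0007, -0.0318, -0.0005]] twist [-0.0, 0.1, 0.0]
  [[-0.0007, -0.0318, -0.0005], [-0.0007, -0.0318, -0.0005], [-0.0008, -0.0318, -0.0005], [-0.0008, -0.0318, -0.0006], [-0.0008, -0.0318, -0.0006]] twist [-0.0, 0.1, 0.0]
```

>>> send_rows --rows '[{"offset":[-0.0005,-0.025,-0.003],"twist":[0,0,0]},{"offset":[-0.0005,-0.032,-0.003],"twist":[0,0,0]},{"offset":[-0.0005,-0.032,-0.002],"twist":[0,0,0]},{"offset":[-0.0005,-0.032,-0.001],"twist":[0,0,0]},{"offset":[-0.0005,-0.032,0],"twist":[0,0,0]}]'

```text
t: 39.82
ee_pos: [523.4, -314.2, 405.2]
orientation: [3.134, -0.119, 0.004]
ft_force: [0.9, 0.6, -1.0]
width: 31.3
```

>>> send_rows --rows '[{"offset":[-0.0005,-0.032,0],"twist":[0,0,0]},{"offset":[-0.0005,-0.032,0],"twist":[0,0,0]},{"offset":[-0.0005,-0.032,0],"twist":[0,0,0]},{"offset":[-0.0005,-0.032,0],"twist":[0,0,0]},{"offset":[-0.0005,-0.032,0],"twist":[0,0,0]}]'

```text
t: 40.23
ee_pos: [531.5, -146.8, 409.2]
orientation: [3.132, -0.121, 0.012]
ft_force: [-0.4, 0.6, -1.6]
width: 31.2
```

```bash
python3 - <<'E'
from h import *
o=obs();print(yawof(o)); t=tray(-58,-56);print(t)
plan(((*t,220),-4.4,1))
E
```

```text
t 40.23 tcp [ 531.5 -146.8  409.2] rv [ 3.132 -0.121  0.012] F [-0.4  0.6 -1.6] w 31.2 q [-0.29  0.31  1.79 -0.01  1.03  1.36]
-4.440014054058451
[538.91551932  11.56540796]
((np.float64(538.9155193165136), np.float64(11.56540796057763), 220), -4.4, 1) n 5
  [[-0.001, -0.0317, 0.005], [-0.001, -0.0317, 0.0051], [-0.001, -0.0317, 0.0051], [-0.001, -0.0317, 0.0052], [-0.001, -0.0317, 0.0052]] twist [0.1, -0.1, -0.0]
```

>>> send_rows --rows '[{"offset":[-0.001,-0.032,0.002],"twist":[0.1,-0.1,0]},{"offset":[-0.001,-0.032,0.004],"twist":[0.1,-0.1,0]},{"offset":[-0.001,-0.031,0.005],"twist":[0.1,-0.1,0]},{"offset":[-0.001,-0.025,0.006],"twist":[0.1,-0.1,0]},{"offset":[0,-0.012,0.006],"twist":[0.1,-0.1,0]}]'

```text
t: 40.65
ee_pos: [536.7, -5.4, 390.8]
orientation: [-3.137, 0.118, -0.01]
ft_force: [0.5, -0.2, -1.2]
width: 31.1
```

```bash
python3 - <<'E'
from look import *
o=obs();print(yawof(o)); t=tray(-58,-56)
plan(((*t,88),-4.4,1))
a,b,D,D2=look('7')
cv2.imwrite('pics/v7.png',np.vstack([cv2.resize(b[200:350,240:470],None,fx=2.4,fy=2.4)]))
E
```

```text
t 40.65 tcp [536.7  -5.4 390.8] rv [-3.137  0.118 -0.01 ] F [ 0.5 -0.2 -1.2] w 31.1 q [-0.03  0.31  1.84  0.    0.99  1.61]
-4.319742990066675
((np.float64(538.9155193165136), np.float64(11.56540796057763), 88), -4.4, 1) n 5
 all {"offset": [0.0, -0.0033, 0.028], "twist": [-0.0, -0.1, 0.0]}
```

View pics/v7.png

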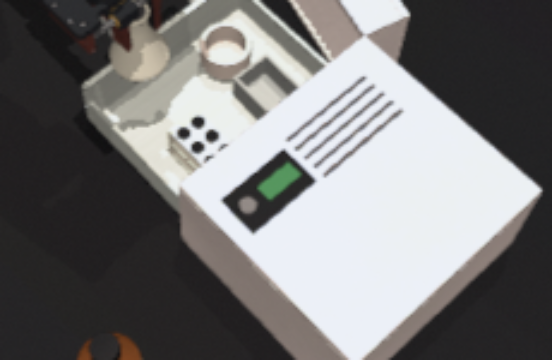

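>>> send_rows --rows '[{"offset":[0,-0.004,0.015],"twist":[0,0,0]},{"offset":[0,-0.004,0.028],"twist":[0,-0.1,0]},{"offset":[0,-0.003,0.03],"twist":[0,-0.1,0]},{"offset":[0,-0.002,0.026],"twist":[0,-0.1,0]},{"offset":[0,0,0.01],"twist":[0,0,0]}]'

```text
t: 41.17
ee_pos: [541.1, 5.1, 285.3]
orientation: [-3.138, 0.115, -0.021]
ft_force: [-0.8, -0.5, -0.6]
width: 31.3
```

```bash
python3 - <<'E'
from h import *
o=obs();print(yawof(o)); t=tray(-58,-56)
plan(((*t,87.5),-4.4,1))
E
```

```text
t 41.17 tcp [541.1   5.1 285.3] rv [-3.138  0.115 -0.021] F [-0.8 -0.5 -0.6] w 31.3 q [-0.01  0.47  1.9   0.    0.76  1.63]
-4.203437273096972
((np.float64(538.9155193165136), np.float64(11.56540796057763), 87.5), -4.4, 1) n 5
  [[-0.0006, -0.0013, 0.007], [-0.0006, -0.0013, 0.007], [-0.0006, -0.0013, 0.007], [-0.0006, -0.0013, 0.007], [-0.0006, -0.0013, 0.007]] twist [-0.0, -0.2, 0.0]
```

>>> send_rows --rows '[{"offset":[-0.001,-0.002,0.008],"twist":[0,-0.3,0]},{"offset":[-0.001,-0.001,0.01],"twist":[0,-0.3,0]},{"offset":[0,0,0.008],"twist":[0,-0.3,0]},{"offset":[0,0,0.004],"twist":[0,0,0]},{"offset":[0,0,0.001],"twist":[0,0,0]}]'

```text
t: 41.58
ee_pos: [540.5, 6.0, 253.5]
orientation: [-3.138, 0.119, 0.004]
ft_force: [-0.4, -0.2, -0.3]
width: 31.1
```

>>> send_rows --rows '[{"offset":[0,0,0.002],"twist":[0,0,0]},{"offset":[0,0,0.001],"twist":[0,0,0]},{"offset":[0,0,0.001],"twist":[0,0,0]},{"offset":[0,0,0],"twist":[0,0,0]},{"offset":[0,0,0],"twist":[0,0,0]}]'

```text
t: 42.0
ee_pos: [541.6, 5.8, 251.2]
orientation: [-3.138, 0.119, -0.002]
ft_force: [0.7, 0.5, -0.8]
width: 31.5
```

>>> send_rows --rows '[{"offset":[0,0,0.002],"twist":[0,0,0]},{"offset":[0,0,0.002],"twist":[0,0,0]},{"offset":[0,0,0.001],"twist":[0,0,0]},{"offset":[0,0,0.001],"twist":[0,0,0]},{"offset":[0,0,0],"twist":[0,0,0]}]'

```text
t: 42.42
ee_pos: [544.2, 5.8, 249.9]
orientation: [-3.138, 0.118, -0.017]
ft_force: [-0.2, 0.5, -1.9]
width: 31.1
```

>>> send_rows --rows '[{"offset":[0,0,0.001],"twist":[0,0,0]},{"offset":[0,0,0],"twist":[0,0,0]},{"offset":[0,0,0],"twist":[0,0,0]},{"offset":[0,0,0],"twist":[0,0,0]},{"offset":[0,0,0],"twist":[0,0,0]}]'

```text
t: 42.83
ee_pos: [544.6, 5.8, 249.6]
orientation: [-3.138, 0.118, -0.019]
ft_force: [-1.1, -0.3, 2.1]
width: 31.4
```

>>> send_rows --rows '[{"offset":[0,0,0.001],"twist":[0,0,0]},{"offset":[0,0,0],"twist":[0,0,0]},{"offset":[0,0,0],"twist":[0,0,0]},{"offset":[0,0,0],"twist":[0,0,0]},{"offset":[0,0,0],"twist":[0,0,0]}]' --gripper 0.06

```text
t: 43.25
ee_pos: [544.5, 5.9, 247.9]
orientation: [-3.138, 0.118, -0.019]
ft_force: [-0.1, -0.5, -0.3]
width: 59.1
```

>>> send_rows --rows '[{"offset":[0,0,0],"twist":[0,0,0]},{"offset":[0,0,-0.02],"twist":[0,0,0]},{"offset":[0,0,-0.03],"twist":[0,0,0]},{"offset":[0,0,-0.038],"twist":[0,0,0]},{"offset":[0,0,-0.038],"twist":[0,0,0]}]'

```text
t: 43.67
ee_pos: [540.4, 5.8, 369.0]
orientation: [-3.139, 0.118, 0.011]
ft_force: [0.4, -0.2, 0.2]
width: 59.7
```

```bash
python3 - <<'E'
from look import *
o=obs();print(yawof(o))
plan(((439,75,225),85.6,3),((439,75,124),85.6,1))
a,b,D,D2=look('8')
cv2.imwrite('pics/v8.png',np.vstack([cv2.resize(b[200:350,240:470],None,fx=2.4,fy=2.4)]))
E
```

```text
t 43.67 tcp [540.4   5.8 369. ] rv [-3.139  0.118  0.011] F [ 0.4 -0.2  0.2] w 59.7 q [-0.01  0.35  1.84  0.    0.96  1.63]
-4.302185051584382
((439, 75, 225), 85.6, 3) n 15
  [[-0.0071, -0.0041, -0.0012], [-0.0066, -0.0048, -0.0012], [-0.0061, -0.0055, -0.0012], [-0.0055, -0.0061, -0.0012], [-0.0048, -0.0066, -0.0012]] twist [-0.0, 0.0, -6.0]
  [[-0.0041, -0.0071, -0.0012], [-0.0033, -0.0075, -0.0012], [-0.0025, -0.0078, -0.0012], [-0.0017, -0.008, -0.0012], [-0.0009, -0.0081, -0.0013]] twist [-0.0, 0.0, -6.0]
  [[-0.0, -0.0082, -0.0013], [0.0008, -0.0081, -0.0013], [0.0017, -0.008, -0.0013], [0.0025, -0.0078, -0.0013], [0.0033, -0.0075, -0.0013]] twist [-0.0, 0.0, -6.0]
((439, 75, 124), 85.6, 1) n 5
 all {"offset": [0.0, -0.0, 0.0202], "twist": [0.0, 0.0, 0.0]}
```

View pics/v8.png

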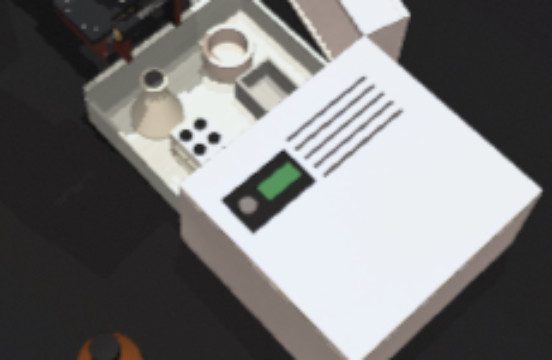

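>>> send_rows --rows '[{"offset":[-0.007,-0.004,-0.003],"twist":[0,0,-6]},{"offset":[-0.0065,-0.005,-0.003],"twist":[0,0,-6]},{"offset":[-0.006,-0.0055,-0.003],"twist":[0,0,-6]},{"offset":[-0.0055,-0.006,-0.002],"twist":[0,0,-6]},{"offset":[-0.005,-0.0065,-0.002],"twist":[0,0,-6]}]' --gripper 0.045

```text
t: 44.18
ee_pos: [508.1, 28.5, 387.2]
orientation: [3.055, 0.727, 0.015]
ft_force: [0.3, -0.2, -0.4]
width: 45.4
```

>>> send_rows --rows '[{"offset":[-0.004,-0.007,0],"twist":[0,0,-6]},{"offset":[-0.0035,-0.0075,0],"twist":[0,0,-6]},{"offset":[-0.0025,-0.008,0],"twist":[0,0,-6]},{"offset":[-0.0015,-0.008,0],"twist":[0,0,-6]},{"offset":[-0.001,-0.008,0],"twist":[0,0,-6]}]'

```text
t: 44.6
ee_pos: [470.8, 51.5, 383.7]
orientation: [2.741, 1.529, 0.009]
ft_force: [0.7, -0.4, 0.2]
width: 45.3
```

>>> send_rows --rows '[{"offset":[0,-0.008,0],"twist":[0,0,-6]},{"offset":[0.001,-0.008,0],"twist":[0,0,-6]},{"offset":[0.0015,-0.008,0],"twist":[0,0,-6]},{"offset":[0.0025,-0.008,0],"twist":[0,0,-5]},{"offset":[0.003,-0.006,0],"twist":[0,0,-3]}]'

```text
t: 45.02
ee_pos: [434.0, 72.8, 379.8]
orientation: [2.3, 2.139, 0.002]
ft_force: [-0.4, -0.4, -0.2]
width: 45.1
```

```bash
python3 - <<'E'
from h import *
o=obs();print(yawof(o))
plan(((439,75,124),85.6,1))
E
```

```text
t 45.02 tcp [434.   72.8 379.8] rv [2.300e+00 2.139e+00 2.000e-03] F [-0.4 -0.4 -0.2] w 45.1 q [ 0.14  0.19  2.04 -0.    0.91  0.21]
85.84547821626117
((439, 75, 124), 85.6, 1) n 5
 all {"offset": [0.0005, 0.0009, 0.0186], "twist": [0.0, -0.0, 0.0]}
```

>>> send_rows --rows '[{"offset":[0,0.002,0.01],"twist":[0,0,0]},{"offset":[0,0.002,0.018],"twist":[0,0,0]},{"offset":[0,0.001,0.02],"twist":[0,0,0]},{"offset":[0,0,0.01],"twist":[0,0,0]},{"offset":[0,0,0.002],"twist":[0,0,0]}]'

```text
t: 45.43
ee_pos: [438.6, 72.6, 314.4]
orientation: [2.303, 2.134, 0.004]
ft_force: [-0.2, -0.4, -0.3]
width: 45.1
```

```bash
python3 - <<'E'
from h import *
o=obs();print(yawof(o))
plan(((439,75,124),85.6,1))
E
```

```text
t 45.43 tcp [438.6  72.6 314.4] rv [2.303 2.134 0.004] F [-0.2 -0.4 -0.3] w 45.1 q [ 0.14  0.31  2.08 -0.    0.75  0.21]
85.66054674350072
((439, 75, 124), 85.6, 1) n 5
 all {"offset": [0.0005, 0.0, 0.0055], "twist": [0.0, -0.0, 0.0]}
```

>>> send_rows --rows '[{"offset":[0,0,0.008],"twist":[0,0,0]},{"offset":[0,0,0.009],"twist":[0,0,0]},{"offset":[0,0,0.006],"twist":[0,0,0]},{"offset":[0,0,0.002],"twist":[0,0,0]},{"offset":[0,0,0],"twist":[0,0,0]}]'

```text
t: 45.85
ee_pos: [439.1, 72.1, 285.1]
orientation: [2.307, 2.131, 0.001]
ft_force: [0.5, 1.2, 0.8]
width: 45.3
```

>>> send_rows --rows '[{"offset":[0,0,0],"twist":[0,0,0]},{"offset":[0,0,0],"twist":[0,0,0]},{"offset":[0,0,0],"twist":[0,0,0]},{"offset":[0,0,0],"twist":[0,0,0]},{"offset":[0,0,0],"twist":[0,0,0]}]' --gripper 0.0

```text
t: 46.27
ee_pos: [440.5, 72.2, 286.5]
orientation: [2.305, 2.128, 0.007]
ft_force: [1.5, -0.1, -0.8]
width: 15.1
```

>>> send_rows --rows '[{"offset":[0,0,0],"twist":[0,0,0]},{"offset":[0,0,0],"twist":[0,0,0]},{"offset":[0,0,0],"twist":[0,0,0]},{"offset":[0,0,0],"twist":[0,0,0]},{"offset":[0,0,0],"twist":[0,0,0]}]'

```text
t: 46.68
ee_pos: [440.6, 72.3, 286.8]
orientation: [2.305, 2.128, 0.009]
ft_force: [1.0, -0.5, -2.9]
width: 8.9
```

```bash
python3 - <<'E'
from h import *
o=obs();print(yawof(o))
p=np.array(o['ee_pos']); plan(((638.1,p[1]-(638.1-p[0])*.0743,p[2]-163),85.75,2))
E
```

```text
t 46.68 tcp [440.6  72.3 286.8] rv [2.305 2.128 0.009] F [ 1.  -0.5 -2.9] w 8.9 q [ 0.14  0.36  2.1  -0.    0.68  0.22]
85.43038380940578
((638.1, np.float64(57.580895720296496), np.float64(123.84334024020035)), 85.75, 2) n 10
  [[0.0001, 0.0198, 0.0001], [0.0001, 0.0198, 0.0001], [0.0001, 0.0198, 0.0001], [0.0001, 0.0198, 0.0001], [0.0001, 0.0198, 0.0001]] twist [0.0, -0.0, -0.0]
  [[0.0001, 0.0198, 0.0001], [0.0, 0.0198, 0.0001], [0.0, 0.0198, 0.0], [0.0, 0.0198, 0.0], [0.0, 0.0198, 0.0]] twist [0.0, -0.0, -0.0]
```

>>> send_rows --rows '[{"offset":[0,0.003,0],"twist":[0,0,0]},{"offset":[0,0.006,0],"twist":[0,0,0]},{"offset":[0,0.009,0],"twist":[0,0,0]},{"offset":[0,0.011,0],"twist":[0,0,0]},{"offset":[0,0.012,0],"twist":[0,0,0]}]'

```text
t: 47.1
ee_pos: [481.2, 69.2, 286.8]
orientation: [-2.307, -2.131, -0.0]
ft_force: [-1.4, 1.7, 1.3]
width: 9.4
```

>>> send_rows --rows '[{"offset":[0,0.012,0],"twist":[0,0,0]},{"offset":[0,0.012,0],"twist":[0,0,0]},{"offset":[0,0.012,0],"twist":[0,0,0]},{"offset":[0,0.012,0],"twist":[0,0,0]},{"offset":[0,0.012,0],"twist":[0,0,0]}]'

```text
t: 47.52
ee_pos: [548.5, 63.9, 286.8]
orientation: [-2.308, -2.131, -0.001]
ft_force: [-1.7, 2.1, 2.2]
width: 9.2
```

>>> send_rows --rows '[{"offset":[0,0.012,0],"twist":[0,0,0]},{"offset":[0,0.012,0],"twist":[0,0,0]},{"offset":[0,0.012,0],"twist":[0,0,0]},{"offset":[0,0.011,0],"twist":[0,0,0]},{"offset":[0,0.01,0],"twist":[0,0,0]}]'

```text
t: 47.93
ee_pos: [613.7, 58.8, 286.8]
orientation: [-2.308, -2.13, -0.004]
ft_force: [-1.7, 1.9, 2.1]
width: 8.9
```

```bash
python3 - <<'E'
from h import *
o=obs();print(yawof(o)); m=R.from_rotvec(o['orientation']).as_matrix(); print(m[:,2], 'gp',np.array(o['ee_pos'])+163*m[:,2])
E
```

```text
t 47.93 tcp [613.7  58.8 286.8] rv [-2.308 -2.13  -0.004] F [-1.7  1.9  2.1] w 8.9 q [0.08 0.56 1.72 0.   0.86 0.15]
85.39609343384429
[ 0.00153971  0.00232022 -0.99999612] gp [613.92758686  59.1571899  123.84562011]
```

>>> send_rows --rows '[{"offset":[0,0.008,0],"twist":[0,0,0]},{"offset":[0,0.006,0],"twist":[0,0,0]},{"offset":[0,0.005,0],"twist":[0,0,0]},{"offset":[0,0.004,0],"twist":[0,0,0]},{"offset":[0,0.003,0],"twist":[0,0,0]}]'

```text
t: 48.35
ee_pos: [641.6, 56.6, 286.7]
orientation: [-2.303, -2.123, 0.009]
ft_force: [-17.3, 2.7, 18.3]
width: 9.3
```

>>> send_rows --rows '[{"offset":[0,0.003,0],"twist":[0,0,0]},{"offset":[0,0.003,0],"twist":[0,0,0]},{"offset":[0,0.003,0],"twist":[0,0,0]},{"offset":[0,0.003,0],"twist":[0,0,0]},{"offset":[0,0.003,0],"twist":[0,0,0]}]'

```text
t: 48.77
ee_pos: [647.4, 56.5, 286.5]
orientation: [-2.283, -2.106, 0.05]
ft_force: [-11.7, 2.9, 11.3]
width: 9.3
```

>>> send_rows --rows '[{"offset":[0,0,0],"twist":[0,0,0]},{"offset":[0,0,0],"twist":[0,0,0]},{"offset":[0,0,0],"twist":[0,0,0]},{"offset":[0,0,0],"twist":[0,0,0]},{"offset":[0,0,0],"twist":[0,0,0]}]' --gripper 0.042

```text
t: 49.18
ee_pos: [647.8, 55.8, 286.3]
orientation: [-2.284, -2.107, 0.05]
ft_force: [-0.5, 0.1, -0.5]
width: 38.6
```

>>> send_rows --rows '[{"offset":[0,0,-0.01],"twist":[0,0,0]},{"offset":[0,0,-0.02],"twist":[0,0,0]},{"offset":[0,0,-0.03],"twist":[0,0,0]},{"offset":[0,0,-0.035],"twist":[0,0,0]},{"offset":[0,0,-0.03],"twist":[0,0,0]}]'

```text
t: 49.6
ee_pos: [652.4, 54.8, 409.1]
orientation: [-2.278, -2.1, 0.068]
ft_force: [-0.2, -0.3, 0.3]
width: 42.0
```

```bash
python3 - <<'E'
from look import *
o=obs();print(yawof(o))
look('9'); nets2(['tray_handle','door_handle'])
plan(((504.7,366,235),71,2))
plan(((504.7,366,235),71-30,2))
E
```

```text
t 49.6 tcp [652.4  54.8 409.1] rv [-2.278 -2.1    0.068] F [-0.2 -0.3  0.3] w 42.0 q [0.06 0.47 1.54 0.01 1.19 0.14]
85.35490415370595
tray_handle {'scene': [{'position': [344.2, 238.5], 'conf': 0.6}], 'top': []}
door_handle [496.7 377.1 103.6] 0.55 0.8
((504.7, 366, 235), 71, 2) n 10
  [[0.0298, -0.0171, 0.0018], [0.0294, -0.0179, 0.0017], [0.0289, -0.0186, 0.0016], [0.0284, -0.0193, 0.0015], [0.028, -0.02, 0.0014]] twist [-0.4, 0.1, 1.4]
  [[0.0274, -0.0207, 0.0013], [0.0269, -0.0214, 0.0012], [0.0264, -0.0221, 0.0011], [0.0258, -0.0228, 0.001], [0.0252, -0.0234, 0.0009]] twist [-0.4, 0.1, 1.4]
((504.7, 366, 235), 41, 2) n 10
  [[0.0298, -0.0171, 0.0018], [0.0284, -0.0194, 0.0017], [0.0268, -0.0215, 0.0017], [0.0251, -0.0235, 0.0016], [0.0232, -0.0254, 0.0016]] twist [-0.3, 0.2, 4.4]
  [[0.0211, -0.0271, 0.0015], [0.019, -0.0287, 0.0014], [0.0167, -0.0301, 0.0012], [0.0143, -0.0313, 0.0011], [0.0118, -0.0323, 0.001]] twist [-0.3, 0.2, 4.4]
```

>>> send_rows --rows '[{"offset":[0.03,-0.017,0],"twist":[-0.4,0.1,1.4]},{"offset":[0.0295,-0.018,0],"twist":[-0.4,0.1,1.4]},{"offset":[0.029,-0.0185,0],"twist":[-0.4,0.1,1.4]},{"offset":[0.0285,-0.0195,0],"twist":[-0.4,0.1,1.4]},{"offset":[0.028,-0.02,0],"twist":[-0.4,0.1,1.4]}]'

```text
t: 50.32
ee_pos: [577.3, 209.4, 401.4]
orientation: [-2.431, -1.95, 0.046]
ft_force: [0.9, 0.4, -0.1]
width: 41.7
```

>>> send_rows --rows '[{"offset":[0.0275,-0.0205,0],"twist":[-0.4,0.1,1.4]},{"offset":[0.027,-0.0215,0],"twist":[-0.4,0.1,1.4]},{"offset":[0.0265,-0.022,0],"twist":[-0.4,0,1.4]},{"offset":[0.02,-0.018,0],"twist":[-0.4,0,1.4]},{"offset":[0.01,-0.009,0],"twist":[-0.2,0,1]}]'

```text
t: 50.73
ee_pos: [510.5, 347.7, 394.4]
orientation: [-2.562, -1.814, 0.035]
ft_force: [0.1, 0.2, -0.2]
width: 42.0
```

```bash
python3 - <<'E'
from h import *
o=obs();print(yawof(o))
plan(((503.5,366,180),71,1))
for n in ('scene','top'): optics.get_image(n); print(n,nets.spot_point(n,'door_handle')[:1])
E
```

```text
t 50.73 tcp [510.5 347.7 394.4] rv [-2.562 -1.814  0.035] F [ 0.1  0.2 -0.2] w 42.0 q [0.58 0.43 1.65 0.   1.09 0.92]
70.59901266455174
((503.5, 366, 180), 71, 1) n 5
  [[0.0032, -0.0024, 0.0103], [0.0031, -0.0024, 0.0103], [0.0031, -0.0024, 0.0103], [0.0031, -0.0025, 0.0103], [0.003, -0.0025, 0.0103]] twist [-0.2, 0.2, -0.1]
scene [{'position': [376.0, 148.2], 'conf': 0.58}]
top [{'position': [190.6, 278.2], 'conf': 0.81}]
```

>>> send_rows --rows '[{"offset":[0.004,-0.003,0.008],"twist":[-0.3,0.3,0]},{"offset":[0.004,-0.003,0.012],"twist":[-0.3,0.2,0]},{"offset":[0.003,-0.003,0.013],"twist":[-0.2,0.2,0]},{"offset":[0.002,-0.002,0.01],"twist":[0,0,0]},{"offset":[0,0,0.002],"twist":[0,0,0]}]'

```text
t: 51.35
ee_pos: [508.3, 356.5, 345.6]
orientation: [2.566, 1.807, -0.005]
ft_force: [-0.2, -0.0, 0.3]
width: 41.8
```

```bash
python3 - <<'E'
from h import *
o=obs();print(yawof(o))
plan(((503.5,366,136),71,1))
im,D=optics.get_image('scene'); cv2.imwrite('pics/v10.png',cv2.resize(im[80:230,290:460],None,fx=3.5,fy=3.5))
E
```

```text
t 51.35 tcp [508.3 356.5 345.6] rv [ 2.566  1.807 -0.005] F [-0.2 -0.   0.3] w 41.8 q [ 0.59  0.49  1.68 -0.    0.98  0.94]
70.29187490841926
((503.5, 366, 136), 71, 1) n 5
  [[0.0015, -0.0016, 0.0093], [0.0015, -0.0015, 0.0093], [0.0015, -0.0015, 0.0093], [0.0015, -0.0015, 0.0093], [0.0015, -0.0015, 0.0093]] twist [0.0, 0.1, -0.1]
```

View pics/v10.png

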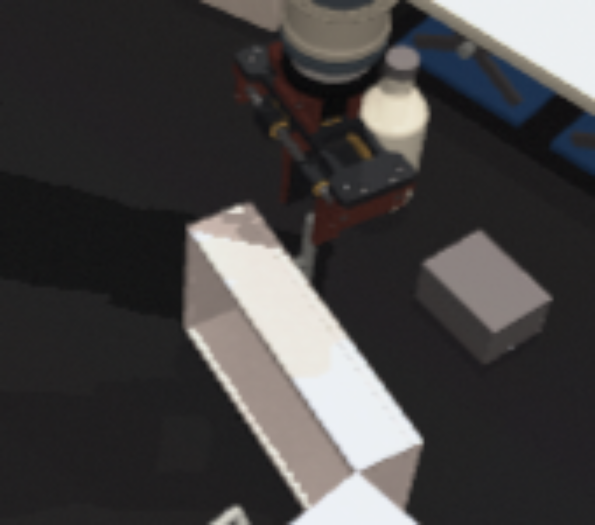

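>>> send_rows --rows '[{"offset":[0.003,-0.003,0.001],"twist":[0,0.2,0]},{"offset":[0.003,-0.003,0.004],"twist":[0,0.2,0]},{"offset":[0.002,-0.002,0.008],"twist":[0,0,0]},{"offset":[0,0,0.01],"twist":[0,0,0]},{"offset":[0,0,0.006],"twist":[0,0,0]}]'

```text
t: 51.82
ee_pos: [504.9, 366.9, 316.8]
orientation: [-2.57, -1.805, -0.012]
ft_force: [0.5, 0.5, -0.5]
width: 41.8
```

```bash
python3 - <<'E'
from h import *
o=obs();print(yawof(o))
plan(((503.5,366,136),71,1))
E
```

```text
t 51.82 tcp [504.9 366.9 316.8] rv [-2.57  -1.805 -0.012] F [ 0.5  0.5 -0.5] w 41.8 q [0.61 0.53 1.69 0.   0.91 0.95]
70.17950937103872
((503.5, 366, 136), 71, 1) n 5
  [[-0.0003, -0.0002, 0.0036], [-0.0003, -0.0002, 0.0036], [-0.0003, -0.0002, 0.0036], [-0.0003, -0.0002, 0.0036], [-0.0003, -0.0002, 0.0036]] twist [0.0, -0.1, -0.2]
```

>>> send_rows --rows '[{"offset":[0,0,0.006],"twist":[0,0,0]},{"offset":[0,0,0.006],"twist":[0,0,0]},{"offset":[0,0,0.003],"twist":[0,0,0]},{"offset":[0,0,0],"twist":[0,0,0]},{"offset":[0,0,0],"twist":[0,0,0]}]'

```text
t: 52.23
ee_pos: [504.4, 366.7, 297.6]
orientation: [-2.57, -1.806, -0.006]
ft_force: [0.3, 0.0, 0.7]
width: 41.9
```

>>> send_rows --rows '[{"offset":[0,0,0],"twist":[0,0,0]},{"offset":[0,0,0],"twist":[0,0,0]},{"offset":[0,0,0],"twist":[0,0,0]},{"offset":[0,0,0],"twist":[0,0,0]},{"offset":[0,0,0],"twist":[0,0,0]}]' --gripper 0.0

```text
t: 52.65
ee_pos: [504.9, 366.8, 298.8]
orientation: [-2.57, -1.806, -0.01]
ft_force: [10.7, -7.4, -3.7]
width: 11.9
```

>>> send_rows --rows '[{"offset":[0,0,0],"twist":[0,0,0]},{"offset":[0,0,0],"twist":[0,0,0]},{"offset":[0,0,0],"twist":[0,0,0]},{"offset":[0,0,0],"twist":[0,0,0]},{"offset":[0,0,0],"twist":[0,0,0]}]'

```text
t: 53.07
ee_pos: [505.0, 366.6, 298.7]
orientation: [-2.57, -1.805, -0.01]
ft_force: [0.2, -0.3, -0.9]
width: 11.4
```

```bash
python3 -c "
from door import *
arc(0.0,25,175)"
```

```text
t 53.07 tcp [505.  366.6 298.7] rv [-2.57  -1.805 -0.01 ] F [ 0.2 -0.3 -0.9] w 11.4 q [0.61 0.55 1.7  0.   0.88 0.95]
theta now 1.83 r 254.7 yaw 70.16926444218865 want 70.15097294541285
dz -0.7385255453609716 twist -4.193229422312454
[[-0.0177, -0.0059, 0.0], [-0.0175, -0.0063, 0.0], [-0.0175, -0.0063, 0.0], [-0.0175, -0.0063, 0.0], [-0.0175, -0.0063, 0.0]]
[[-0.0175, -0.0063, 0.0], [-0.0175, -0.0063, 0.0], [-0.0175, -0.0063, 0.0], [-0.0175, -0.0063, 0.0], [-0.0175, -0.0063, 0.0]]
[[-0.0175, -0.0063, 0.0], [-0.0175, -0.0063, 0.0], [-0.0175, -0.0063, 0.0], [-0.0175, -0.0063, 0.0], [-0.0175, -0.0063, 0.0]]
[[-0.0175, -0.0063, 0.0], [-0.0175, -0.0063, 0.0], [-0.0175, -0.0063, 0.0], [-0.0175, -0.0063, 0.0], [-0.0175, -0.0063, 0.0]]
[[-0.0175, -0.0063, 0.0], [-0.0175, -0.0063, 0.0], [-0.0175, -0.0063, 0.0], [-0.0175, -0.0063, 0.0], [-0.0175, -0.0063, 0.0]]
```

>>> send_rows --rows '[{"offset":[-0.0175,-0.006,0],"twist":[0,0,-4.2]},{"offset":[-0.0175,-0.0063,0],"twist":[0,0,-4.2]},{"offset":[-0.0175,-0.0063,0],"twist":[0,0,-4.2]},{"offset":[-0.0175,-0.0063,0],"twist":[0,0,-4.2]},{"offset":[-0.0175,-0.0063,0],"twist":[0,0,-4.2]}]'

```text
t: 53.48
ee_pos: [456.9, 288.4, 298.7]
orientation: [-2.181, -2.26, -0.017]
ft_force: [4.0, -1.0, -1.9]
width: 11.3
```

>>> send_rows --rows '[{"offset":[-0.0175,-0.0063,0],"twist":[0,0,-4.2]},{"offset":[-0.0175,-0.0063,0],"twist":[0,0,-4.2]},{"offset":[-0.0175,-0.0063,0],"twist":[0,0,-4.2]},{"offset":[-0.0175,-0.0063,0],"twist":[0,0,-4.2]},{"offset":[-0.0175,-0.0063,0],"twist":[0,0,-4.2]}]'

```text
t: 53.9
ee_pos: [439.6, 193.7, 298.7]
orientation: [-1.708, -2.637, -0.017]
ft_force: [4.1, 0.3, -3.3]
width: 11.4
```

```bash
python3 -c "
from door import *
arc(0.0,15,175)"
```

```text
t 53.9 tcp [439.6 193.7 298.7] rv [-1.708 -2.637 -0.017] F [ 4.1  0.3 -3.3] w 11.4 q [ 0.39  0.38  2.02  0.01  0.73 -0.04]
theta now 1.088 r 255.1 yaw 114.13858860166985 want 112.65886138936688
dz -0.7300644876941647 twist -4.057427426555344
[[-0.0175, -0.006, 0.0], [-0.0172, -0.0067, 0.0], [-0.0172, -0.0067, 0.0], [-0.0172, -0.0066, 0.0], [-0.0172, -0.0066, 0.0]]
[[-0.0172, -0.0066, 0.0], [-0.0172, -0.0066, 0.0], [-0.0172, -0.0065, 0.0], [-0.0173, -0.0065, 0.0], [-0.0173, -0.0065, 0.0]]
[[-0.0173, -0.0064, 0.0], [-0.0173, -0.0064, 0.0], [-0.0173, -0.0064, 0.0], [-0.0173, -0.0063, 0.0], [-0.0173, -0.0063, 0.0]]
```

>>> send_rows --rows '[{"offset":[-0.0173,-0.0063,0],"twist":[0,0,-4]},{"offset":[-0.0172,-0.0066,0],"twist":[0,0,-4]},{"offset":[-0.0172,-0.0066,0],"twist":[0,0,-4]},{"offset":[-0.0172,-0.0066,0],"twist":[0,0,-4]},{"offset":[-0.0172,-0.0066,0],"twist":[0,0,-4]}]'

```text
t: 54.32
ee_pos: [457.9, 100.1, 298.7]
orientation: [1.197, 2.902, 0.019]
ft_force: [5.2, 2.4, -7.1]
width: 11.7
```

>>> send_rows --rows '[{"offset":[-0.0172,-0.0066,0],"twist":[0,0,-4]},{"offset":[-0.0172,-0.0065,0],"twist":[0,0,-4]},{"offset":[-0.0172,-0.0065,0],"twist":[0,0,-4]},{"offset":[-0.0172,-0.0065,0],"twist":[0,0,-4]},{"offset":[-0.0172,-0.0065,0],"twist":[0,0,-4]}]'

```text
t: 54.73
ee_pos: [509.2, 19.5, 298.7]
orientation: [0.649, 3.068, 0.022]
ft_force: [4.1, 5.7, -6.7]
width: 11.6
```

```bash
python3 -c "
from door import *
arc(0.0,10,175)"
```

```text
t 54.73 tcp [509.2  19.5 298.7] rv [0.649 3.068 0.022] F [ 4.1  5.7 -6.7] w 11.6 q [ 0.01  0.41  1.96  0.02  0.76 -1.15]
theta now 0.337 r 256.5 yaw 156.11752999769215 want 155.67516724166376
dz -0.6755995222022193 twist -1.8882470002307854
[[-0.0088, -0.0011, 0.0], [-0.008, -0.0031, 0.0], [-0.008, -0.0031, 0.0], [-0.008, -0.0031, 0.0], [-0.008, -0.0031, 0.0]]
[[-0.008, -0.0031, 0.0], [-0.008, -0.0031, 0.0], [-0.008, -0.0031, 0.0], [-0.008, -0.0031, 0.0], [-0.008, -0.0031, 0.0]]
```

>>> send_rows --rows '[{"offset":[-0.0085,-0.002,0],"twist":[0,0,-1.9]},{"offset":[-0.008,-0.003,0],"twist":[0,0,-1.9]},{"offset":[-0.008,-0.003,0],"twist":[0,0,-1.9]},{"offset":[-0.008,-0.003,0],"twist":[0,0,-1.9]},{"offset":[-0.008,-0.003,0],"twist":[0,0,-1.9]}]'

```text
t: 55.15
ee_pos: [544.4, -10.8, 298.7]
orientation: [0.378, 3.115, 0.019]
ft_force: [1.1, 2.4, -1.8]
width: 11.7
```

>>> send_rows --rows '[{"offset":[-0.008,-0.003,0],"twist":[0,0,-1.9]},{"offset":[-0.008,-0.003,0],"twist":[0,0,-1.9]},{"offset":[-0.008,-0.003,0],"twist":[0,0,-1.9]},{"offset":[-0.007,-0.0025,0],"twist":[0,0,-1.6]},{"offset":[-0.005,-0.002,0],"twist":[0,0,-1]}]'

```text
t: 55.57
ee_pos: [578.6, -31.5, 298.7]
orientation: [0.138, 3.137, 0.017]
ft_force: [1.2, 1.4, 0.3]
width: 11.6
```

```bash
python3 -c "
from door import *
arc(0.0,5,175)"
```

```text
t 55.57 tcp [578.6 -31.5 298.7] rv [0.138 3.137 0.017] F [1.2 1.4 0.3] w 11.6 q [-0.08  0.5   1.8   0.01  0.84 -1.57]
theta now -0.001 r 255.9 yaw 174.97629691862184 want 175.04089591319763
dz -0.7215158271236533 twist -0.0047406162756317375
[[-0.0006, 0.0016, 0.0], [0.0, 0.0, 0.0], [0.0, 0.0, 0.0], [0.0, 0.0, 0.0], [0.0, 0.0, 0.0]]
```

>>> send_rows --rows '[{"offset":[-0.003,-0.001,0],"twist":[0,0,0]},{"offset":[-0.003,-0.001,0],"twist":[0,0,0]},{"offset":[-0.003,-0.001,0],"twist":[0,0,0]},{"offset":[-0.003,-0.001,0],"twist":[0,0,0]},{"offset":[-0.003,-0.001,0],"twist":[0,0,0]}]'

```text
t: 55.98
ee_pos: [584.6, -33.2, 298.5]
orientation: [-0.134, -3.107, -0.029]
ft_force: [-9.2, 5.8, 8.8]
width: 11.4
```

>>> send_rows --rows '[{"offset":[-0.002,-0.001,0],"twist":[0,0,0]},{"offset":[-0.002,-0.001,0],"twist":[0,0,0]},{"offset":[-0.002,-0.001,0],"twist":[0,0,0]},{"offset":[-0.002,-0.001,0],"twist":[0,0,0]},{"offset":[-0.002,-0.001,0],"twist":[0,0,0]}]'

```text
t: 56.4
ee_pos: [588.2, -34.4, 298.3]
orientation: [-0.131, -3.087, -0.039]
ft_force: [-7.2, 5.7, 6.5]
width: 11.6
```

>>> send_rows --rows '[{"offset":[0,0,0],"twist":[0,0,0]},{"offset":[0,0,0],"twist":[0,0,0]},{"offset":[0,0,0],"twist":[0,0,0]},{"offset":[0,0,0],"twist":[0,0,0]},{"offset":[0,0,0],"twist":[0,0,0]}]' --gripper 0.05

```text
t: 56.82
ee_pos: [588.4, -33.8, 299.0]
orientation: [-0.131, -3.088, -0.039]
ft_force: [0.3, 0.4, 0.5]
width: 41.5
```

>>> send_rows --rows '[{"offset":[0,0,-0.01],"twist":[0,0,0]},{"offset":[0,0,-0.02],"twist":[0,0,0]},{"offset":[0,0,-0.03],"twist":[0,0,0]},{"offset":[0,0,-0.035],"twist":[0,0,0]},{"offset":[0,0,-0.03],"twist":[0,0,0]}]'

```text
t: 57.23
ee_pos: [593.0, -37.6, 422.9]
orientation: [-0.132, -3.074, -0.04]
ft_force: [1.0, -0.6, -0.5]
width: 49.7
```

>>> send_rows --rows '[{"offset":[0.02,-0.03,0],"twist":[0,0,0]},{"offset":[0.02,-0.03,0],"twist":[0,0,0]},{"offset":[0.02,-0.03,0],"twist":[0,0,0]},{"offset":[0.02,-0.03,0],"twist":[0,0,0]},{"offset":[0.02,-0.03,0],"twist":[0,0,0]}]'

```text
t: 57.65
ee_pos: [483.0, -179.5, 438.8]
orientation: [-0.119, -3.098, -0.035]
ft_force: [0.5, -1.2, 0.4]
width: 49.6
```

>>> send_rows --rows '[{"offset":[0.01,-0.03,0],"twist":[0,0,0]},{"offset":[0.01,-0.03,0],"twist":[0,0,0]},{"offset":[0.01,-0.03,0],"twist":[0,0,0]},{"offset":[0.01,-0.02,0],"twist":[0,0,0]},{"offset":[0,-0.01,0],"twist":[0,0,0]}]'

```text
t: 58.07
ee_pos: [426.5, -303.6, 443.4]
orientation: [-0.125, -3.103, -0.029]
ft_force: [0.5, 0.5, 0.1]
width: 49.9
```

```bash
python3 - <<'E'
from look import *
obs(); a,b,D,D2=look('11')
X,Y,Z=C[...,0],C[...,1],C[...,2]; m=((X>350)&(X<1000)&(Y>-110)&(Y<230)&(Z>138)&(Z<170)&(D>0)).astype(np.uint8)
mo=cv2.morphologyEx(m,cv2.MORPH_OPEN,np.ones((3,3))); n,l,s,c=cv2.connectedComponentsWithStats(mo); i=1+s[1:,4].argmax()
print(cv2.minAreaRect(C[(l==i)&(m>0)][:,:2].astype(np.float32)))
nets2(['door_handle'])
a0=cv2.imread('pics/scene0.png')
cv2.imwrite('pics/v11.png',np.hstack([cv2.resize(b[195:315,270:420],None,fx=3.5,fy=3.5), cv2.resize(a[170:340,230:390],None,fx=1.6,fy=2.47)]))
d=cv2.absdiff(a0[195:315,270:420],b[195:315,270:420]).max(2); print('diff px',(d>60).sum())
E
```

```text
t 58.07 tcp [ 426.5 -303.6  443.4] rv [-0.125 -3.103 -0.029] F [0.5 0.5 0.1] w 49.9 q [-0.64  0.24  1.81 -0.01  1.14 -2.13]Traceback (most recent call last):
  File "<stdin>", line 3, in <module>
NameError: name 'C' is not defined. Did you mean: 'TC'?
```

```bash
python3 - <<'E'
from look import *
a=cv2.imread('pics/t11.png'); b=cv2.imread('pics/c11.png'); _,D=optics.get_image('top'); C=cloud('top',D)
X,Y,Z=C[...,0],C[...,1],C[...,2]; m=((X>350)&(X<1000)&(Y>-110)&(Y<230)&(Z>138)&(Z<170)&(D>0)).astype(np.uint8)
mo=cv2.morphologyEx(m,cv2.MORPH_OPEN,np.ones((3,3))); n,l,s,c=cv2.connectedComponentsWithStats(mo); i=1+s[1:,4].argmax()
print(cv2.minAreaRect(C[(l==i)&(m>0)][:,:2].astype(np.float32)))
a0=cv2.imread('pics/scene0.png')
cv2.imwrite('pics/v11.png',np.hstack([cv2.resize(b[195:315,270:420],None,fx=3.5,fy=3.5), cv2.resize(a[170:340,230:390],None,fx=1.6,fy=2.47)]))
d=cv2.absdiff(a0[195:315,270:420],b[195:315,270:420]).max(2); print('diff px',(d>60).sum())
E
```

```text
((782.0089111328125, 50.70008850097656), (280.36138916015625, 323.4395446777344), 85.61231231689453)
diff px 262
```

View pics/v11.png

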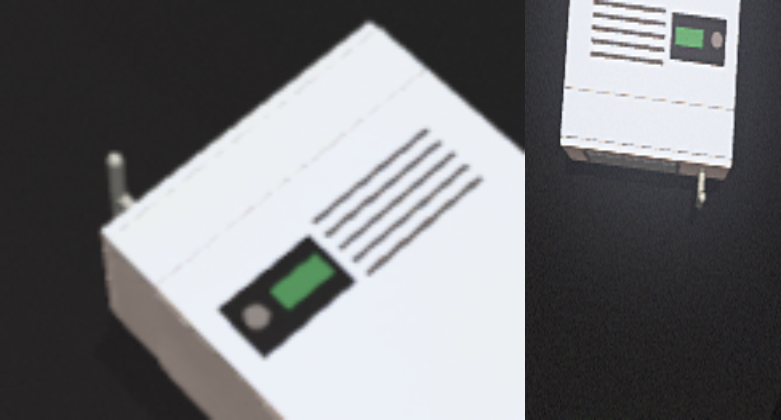

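```bash
python3 -c "
from h import *
obs(); print(ctrl.close_job())"
```

```text
t 58.22 tcp [ 428.3 -301.9  443. ] rv [-0.124 -3.103 -0.031] F [ 0.1  0.9 -0.1] w 50.2 q [-0.64  0.24  1.8  -0.    1.14 -2.13]
the job is handed in; nothing more can be done
None
```

The job is done and handed in at 58 s. The four pieces present (rack, dish, mortar, flask; there was no beaker) are standing side by side in the tray, which is home behind the shut door.

- **Door and tray:** I opened the door by its handle to about 1.82 rad of the 1.9 rad stop and pulled the tray out to its stop. After loading, I pushed the tray back and swung the door shut. Both met their stops, with forces of about 17 N for the tray and 9 N for the door.
- **Labware:** The dish had been knocked about 3 cm before I picked it, so I measured it again first. The last picture before the tray went in shows all four pieces upright and apart. Nothing checked them after that, because the shut door hides them.
- **Last checks:**
  - The cabinet with the door now measures 323 mm deep, against 322 mm when shut and 328 mm at the start.
  - The seam between door and roof shows closed in both camera views.
  - The force on the tool is near zero, with the arm clear of everything.
- **Disagreements:** The networks found only some points near the end; for the tray handle, only the scene camera reported it, about 1 pixel from its first home position. I did not measure the bottles and tip box again at the end, but the arm never went near them below carrying height.

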